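# Set a board upright in the drilling jig and hold its stop arm at 100

## Task

Get the short board ready for drilling: take it off the packing strip and stand it on end on the drilling jig's base, its broad face flat against the fence, in front of the middle of the guide block, and let go of it. Then grip the lock head of the jig's telescoping stop arm from above so that its button is squeezed in, slide the arm out to the 100 mark so that its end plate pushes the board along the fence, and finish there still gripping the head with the button squeezed in: do not let go, because I will wind in the clamp while you hold it. Leave the other things on the bench where they are.

Things in the scene. Friction and masses are not known exactly. Their poses are not given: they have to be found in the camera images.
- board_mid (a point): Centre of the loose beech board to be drilled, 130 long (its x) x 60 wide (y) x 18 thick (z) mm, 0.1 kg. It lies flat on the packing strip, a fixed brown strip of wood 160 long, 44 wide and 36 mm high, so its long narrow sides stand clear on both sides; its +x end, the one farther from the robot, overhangs the strip's end by 30 to 45 mm.
- jig: Fixed drilling jig: plywood base 15 mm thick and a grey guide block with three steel bushings on top. The block's face towards the robot is the fence. Origin: on the bench under the middle of the fence face. x points into the block, away from the robot; y along the fence towards the stop arm's bracket; z up. Block: y from -60 to 60 mm, 60 mm high, from 15 mm behind the face 72 mm.
- stand_spot (a point): Point on top of the jig's base (15 mm above the bench) in front of the middle of the fence, 9 mm from it: centre of the underside of the board when it stands on end there, touching the fence, its 60 mm width along the fence. Axes as the jig's. The stop arm's plate starts 80 to 102 mm from it on the +y side.
- jig_clamp (a point): Middle of the jig's low screw clamp, fixed, wound back in front of the fence: 44 mm wide, it reaches from 20 to 136 mm out from the board's place towards the robot, up to 57 mm above the bench. Not to be worked.
- stop_arm (a joint): Scale reading of the telescoping stop arm in m (0.100 = the 100 mark), 0 to 0.125, starts at 0.008 to 0.03. It grows as the aluminium sleeve slides out over a fixed steel rod along the jig's -y. Locked where it stands (over 30 N) until the button is squeezed in; then it slides at about 3 N and stays where left. At 100 the plate is 10 mm to the +y side of stand_spot's middle.
- mark_100 (a point): The 100 line of the scale on top of the steel rod, 49 mm above the bench. Lines every 10 mm, longer ones at 50 and 100 mm, counted from the fixed bracket; the second long line is the 100. Read it at the rear edge of the grey lock head (the edge nearest the bracket): the gap between bracket and head is the reading. That edge lies 26 mm to the +y side of stop_head.
- lock_button (a joint): Travel of the lock button in m: 0 out (locked), 0.006 fully in; the lock comes off at about 0.004. Its spring pushes back with up to 10 N, so grip firmly (20 to 40 N).
- stop_head (a point): Grip point of the lock head, 80 mm above the bench; moves with the arm; axes as the jig's. The head is 34 mm thick in x and 28 mm wide in y from z 60 to 100 mm (44 mm wide below). Its black button sticks out 8 mm from the face towards the robot (-x): 42 mm over all, 36 mm squeezed in. Grip head and button from above, closing along x; both sides are free.
- stop_plate (a point): Middle of the face of the stop arm's end plate that pushes the board's narrow side (faces -y); 26 mm wide, 42 mm high; moves with the arm; axes as the jig's.
- mallet: carver's mallet stood on its head: round rubber head 84 wide, wooden handle up, 240 tall (mm). Bystander, origin under its middle: leave it alone.
- chisel: bench chisel lying on the bench, wooden handle, 260 long, 18 wide blade (mm). Bystander, origin under its middle: leave it alone.
- gouge: narrower chisel lying on the bench, 240 long, 10 wide blade (mm). Bystander, origin under its middle: leave it alone.
- try_square: try square lying flat: dark wooden stock 100 long, steel blade 150 long (mm). Bystander, origin under its middle: leave it alone.
- tape_measure: closed tape measure, black case 62 x 66 x 34 (mm). Bystander, origin under its middle: leave it alone.
- offcut: thick wooden offcut 90 x 45 x 45 (mm). Bystander, origin under its middle: leave it alone.
- glue: white glue bottle, 60 across, 160 tall (mm). Bystander, origin under its middle: leave it alone.
- hex_key: small steel hex key, 90 x 28 x 6, lying on the jig's base behind the guide block (mm). Bystander, origin under its middle: leave it alone.
Not all that is in view belongs to the job. What is meant by the part that bears board_mid is not green or yellow, and is the smaller of those in its own colour.

How it is judged:
By the outcome, as a careful person would: the job done as asked, in the order asked, and still so for the second after the job is handed in, while the arm keeps its last pose, push and grip.
It also fails if it takes over 67 s, if anything falls off the work surface, if the arm or the gripper's body presses on something with over 40 N, if the wrist force passes 120 N, or if a joint passes its speed limit or range.

## Robot

A 6-joint arm with a two-finger parallel gripper is mounted at the origin on the work surface. World frame = base frame: x ahead of the robot, y to its left, z up, the work surface at z = 0. Lengths are in mm, angles in rad, forces in N, time in s.
With the tool pointing down it reaches from about 275 to 750 mm from the base axis. Payload 10.2 kg.
Tool frame: the origin (TCP) lies midway between the tips of the shut fingers; the grasp point (between the pads) lies 19 mm behind it; z points along the fingers, y is the line along which they close (so a half turn about z gives the same grasp; the last joint's range is limited). The gripper opens to 85 mm and grips with 20 to 120 N. Pads are 22 mm wide; open, the fingers measure 114 mm over their backs; the gripper's body (76 mm by 85 mm) begins 54 mm behind the grasp point. The pads swing forward as they close: fully open they stand 13 mm farther back than shut.
Start: joints at [1.005, 0.313, 1.498, -0, 1.331, -0.223], TCP at [176.479, 494.456, 231.294] pointing down, gripper open.
Joint ranges: [-2.94, 2.94], [-0.97, 2.17], [0.19, 2.56], [-1.23, 4.37], [0.02, 3.11], [-2.88, 2.88]. Speed limits (rad/s): [2.39, 2.39, 3.01, 3.14, 3.14, 3.14].

## Interface

Orientations are given as a unit quaternion [w, x, y, z].
In Python, from rig import sense, capture, finish_job, find_in, place_of gives the robot as it stands. The module is installed in compiled form; this text tells all that it offers.
- The arm moves only by the shell command python3 -m jog 'ROWS' [FORCE]. ROWS is JSON, a list of rows, each an object of numbers: "tx", "ty", "tz": the shift along the tool's x, y, z in mm; "ax", "ay", "az": the turn, a rotation vector about the tool's x, y, z in rad; "jaw": the closure, from -1 (fully open) to 1 (shut), so that 0 is half open. In form: [{"tx": .., "ty": .., "tz": .., "ax": .., "ay": .., "az": .., "jaw": ..}, ...]. A call has 1 to 5 rows; each row shifts and turns the commanded pose from where the row before left it, along the tool's axes as they then stand; what a row does not reach is not made up. A row lasts 1/8 s, in which the tool goes at most 62.5 mm and 10.7 degrees, less where a joint would pass 70% of its speed; a pose out of reach is approached as far as the arm can. A call with a gripper value outside its range is refused whole. The fingers move at their own pace and stop on an object; FORCE is the grip in N (left out, the last holds). Time passes only in rows, so rows that do not move let the fingers close. It gives the time, the measured TCP pose, the force, the opening and the grip force at its end, in the units of the state.
- sense(): the state, without advancing time (a new reading comes with each control period).
- capture(name): name is "scene" or "top" or "wrist"; returns a dict with "color" (480x640x3 uint8, red, green, blue), "depth" (480x640 float32, mm along the optical axis (not along the pixel's ray), 0 where there is no reading), "fx", "fy", "cx", "cy" (pixels), "camera_from_world" (4x4, takes a point from world to camera coordinates); the wrist camera has in their place "mount" (4x4, takes a point from camera to tool coordinates, whose origin is the TCP and whose axes are the flange's). Camera axes: x right, y up, looking along -z (the intrinsics and any distortion apply to the point x, -y, -z); pixel columns grow to the right and rows downward; lengths in mm; the calibration is good to about 2 mm. A picture is of the moment at which its call begins: read the wrist's pose just before it.
- finish_job(): hands the job in; it is judged then, once.
Trained networks look in the newest picture that a camera, given by its name, has taken for a name from the list of things; names that differ only in an ending like _2 or _b are one class to them, and where a whole thing is asked for, a point or a joint stands for the part that bears it (a point fixed in the world has none). Each returns a list of dicts, best first, with "conf" (0 to 1); they miss things now and then, are a little off and sometimes report something else, mostly with a low value. They report only what shows in the picture. A call takes as long as a camera call. They do not tell look-alikes from the thing itself.
- find_in(query, camera): "centre" ([column, row] in pixels, amid what is visible of it).
- place_of(query, camera): "centre" ([column, row] in pixels: a listed point, or the origin of a listed thing).
The state is a dict: "time_s": time; "joints": joint angles; "dq": joint speeds; "tau": joint torques, N m; "eef_pos": TCP position; "ee_rot": TCP orientation; "force": force on the tool from outside, world axes, zero at the start; "wrist_torque": the same for the moment, N m; "grip_width": opening from 0.0 (shut) to 1.0 (fully open); "grip_force": force on a finger pad.
Only numpy, scipy, OpenCV 4.12 (cv2) and the standard library are available. Lean on these libraries where they do the work, as an engineer would, in place of code of your own. Each camera call takes 0.05 s, during which the arm holds its last target. There are 200 camera calls.

## Working session

There is one attempt and no reset: what is moved stays moved. The work goes in short steps, Python scripts to look and compute and a shell command to move; the robot and the scene stay as the last step left them, time stands still between calls to the robot, and variables do not carry over. Pictures are saved under pics/ and viewed, at most 10 in all, crops included, and the job is handed in when it is done.

```bash
mkdir -p pics; cat > h.py <<'E'
import numpy as np, cv2
from rig import sense, capture, find_in, place_of
from scipy.spatial.transform import Rotation as R
def q2R(q): return R.from_quat([q[1],q[2],q[3],q[0]]).as_matrix()
def wfc(c,s=None):
    if "mount" in c:
        T=np.eye(4); T[:3,:3]=q2R(s["ee_rot"]); T[:3,3]=s["eef_pos"]; return T@c["mount"]
    return np.linalg.inv(c["camera_from_world"])
def ray(c,px,s=None):
    T=wfc(c,s); d=np.array([(px[0]-c["cx"])/c["fx"],-(px[1]-c["cy"])/c["fy"],-1.]); return T[:3,3],T[:3,:3]@d
def at_z(c,px,z,s=None):
    o,d=ray(c,px,s); return o+d*(z-o[2])/d[2]
def at_depth(c,px,s=None):
    u,v=int(round(px[0])),int(round(px[1])); p=c["depth"][v-2:v+3,u-2:u+3]; p=p[p>0]
    o,d=ray(c,px,s); return o+d*np.median(p) if len(p) else None
def cloud(c,s=None):
    v,u=np.mgrid[0:480,0:640]; T=wfc(c,s); D=c["depth"]
    P=np.stack([(u-c["cx"])/c["fx"]*D,-(v-c["cy"])/c["fy"]*D,-D],-1)
    W=P@T[:3,:3].T+T[:3,3]; W[D<=0]=np.nan; return W
def save(n,im): cv2.imwrite(n,im[:,:,::-1])
E
cat > a.py <<'E'
from h import *
np.set_printoptions(precision=1,suppress=True)
s=sense(); print({k:s[k] for k in("time_s","eef_pos","ee_rot","grip_width")})
for n in("top","scene"):
    c=capture(n); save(f"pics/{n}0.png",c["color"]); print(n,[k for k in c if k not in("color","depth")],c["fx"])
    for q in("board_mid","jig","stand_spot","jig_clamp","mark_100","stop_head","stop_plate"):
        for r in place_of(q,n)[:4]: print(q,np.array(r["centre"]),round(r["conf"],2),at_depth(c,r["centre"]))
E
python3 a.py
```

```text
{'time_s': 0.0, 'eef_pos': array([176.3, 494.2, 230.7]), 'ee_rot': array([-0. ,  0.2,  1. , -0. ]), 'grip_width': 1.0014077451820427}
top ['fx', 'fy', 'cx', 'cy', 'camera_from_world'] 578.7391106168994
board_mid [447.4 291.6] 0.83 [ 410.  -303.2   52.3]
board_mid [364.  328.5] 0.83 [ 325.5 -105.4   16.9]
board_mid [257.  338.4] 0.76 [306.7 153.   23.3]
board_mid [424.  226.8] 0.55 [ 571.3 -261.6   15.4]
jig [324.1 221.5] 0.6 [589.1 -14.3  14.5]
stand_spot [319.3 217.3] 0.69 [595.8  -2.2  41.2]
jig_clamp [336.8 251.1] 0.97 [510.9 -42.3  56.2]
mark_100 [262.4 227.6] 0.9 [571.3 135.9  52.4]
mark_100 [319.4 219.2] 0.47 [594.7  -2.7  16.8]
stop_head [234.5 232. ] 0.84 [555.7 197.1  98.9]
stop_head [276.5 135.7] 0.6 [811.2 102.   14.6]
stop_plate [286.1 220.5] 0.81 [593.1  80.1  15.7]
stop_plate [155.9 187.8] 0.35 [663.3 381.5 103. ]
scene ['fx', 'fy', 'cx', 'cy', 'camera_from_world'] 575.0523272430338
board_mid [303.6 185.4] 0.9 [311.7 142.9  25.4]
board_mid [219.  318.1] 0.76 [ 578.6 -272.1   19. ]
board_mid [229.8 225.2] 0.66 [ 328.  -104.2   19.1]
board_mid [173.6 265.9] 0.57 [ 407.9 -296.7   55.6]
jig [321.5 275.6] 0.73 [642.9 -32.   68.8]
stand_spot [318.2 274.6] 0.84 [640.9 -40.1  76. ]
jig_clamp [292.7 251.6] 0.76 [528.5 -36.9  52.6]
mark_100 [361.  232.7] 0.71 [574.7 139.8  55.2]
stop_head [374.9 214.6] 0.65 [571.5 184.   92. ]
stop_plate [343.5 247.5] 0.87 [578.4  82.3  38.6]
```

View pics/top0.png

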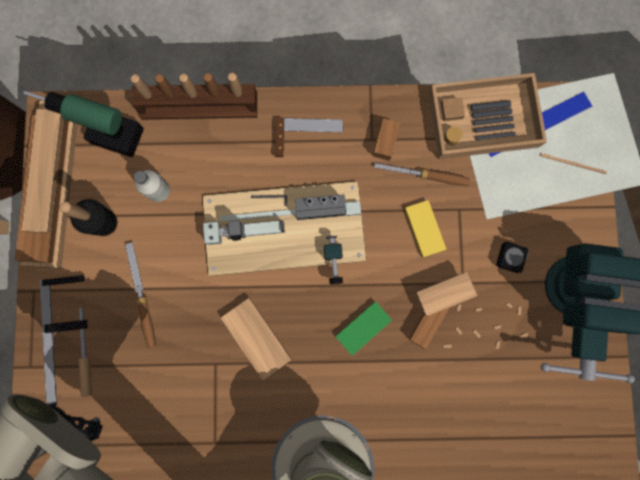

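View pics/scene0.png

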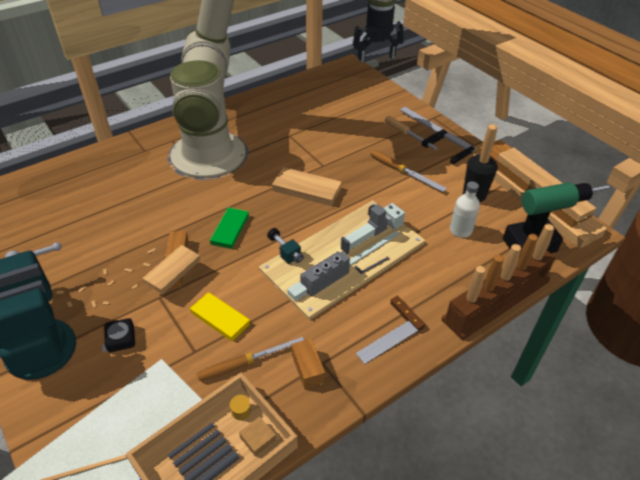

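The board candidates in the top picture are:
- (447,292): beech, raised (z≈54) on a brown piece
- (257,338): beech, larger, lying low
- (364,328): green
- (424,227): yellow

By the description I choose (447,292), the smaller beech one. I'll check it in a close crop and measure the poses.

```bash
cat > b.py <<'E'
from h import *
np.set_printoptions(precision=1,suppress=True)
c=capture("top"); d=capture("scene")
a=cv2.resize(c["color"][255:365,385:515],(390,330),interpolation=cv2.INTER_CUBIC)
b=cv2.resize(d["color"][220:310,125:231],(390,330),interpolation=cv2.INTER_CUBIC)
e=cv2.resize(c["color"][175:280,195:375],(790,460)) if 0 else cv2.resize(c["color"][175:280,195:375],(446,260),interpolation=cv2.INTER_CUBIC)
im=np.zeros((590,780,3),np.uint8); im[:330,:390]=a; im[:330,390:]=b; im[330:,:446]=e; save("pics/crop1.png",im)
for n,c in(("top",c),("scene",d)):
    W=cloud(c)
    def sel(lo,hi,f=None):
        m=np.all((W>lo)&(W<hi),-1); return W[m]
    def rect(P,l):
        r=cv2.minAreaRect(P[:,:2].astype(np.float32)); print(n,l,len(P),np.array(r[0]),np.array(r[1]),r[2],"z",np.median(P[:,2])); print(cv2.boxPoints(r).tolist())
    rect(sel([320,-420,47],[500,-180,64]),"board")
    rect(sel([320,-420,22],[500,-180,44]),"strip")
    rect(sel([560,-120,65],[720,60,90]),"block")
    rect(sel([480,-150,8],[760,280,22]),"base")
    rect(sel([500,140,90],[640,260,110]),"head")
E
python3 b.py
```

```text
top board 1384 [ 404.  -301.6] [ 60.3 131.8] 20.560855865478516 z 53.05618512705064
[[352.6047058105469, -250.5176239013672], [398.8919372558594, -373.91864013671875], [455.3348693847656, -352.74713134765625], [409.0476379394531, -229.34613037109375]]
top strip 437 [ 386.  -284.8] [109.4 137.4] 86.95943450927734 z 35.113692192049484
[[314.5244140625, -335.8299560546875], [451.71307373046875, -343.11712646484375], [457.5166015625, -233.85906982421875], [320.32794189453125, -226.5718994140625]]
top block 620 [619.9  -5.5] [ 44.1 119.5] 4.708578586578369 z 71.96530325658728
[[592.9860229492188, 52.234703063964844], [602.7996215820312, -66.91145324707031], [646.7583618164062, -63.29076385498047], [636.9447631835938, 55.85539245605469]]
top base 8829 [619.9  65. ] [279.7 429.9] 0.004784558434039354 z 14.356819851599766
[[480.0462646484375, 279.8985290527344], [480.0821533203125, -149.98861694335938], [759.77587890625, -149.96524047851562], [759.739990234375, 279.9219055175781]]
top head 203 [560.2 196.7] [27.9 44.6] 89.73833465576172 z 97.67036096985635
[[537.821533203125, 182.90518188476
[... 654 characters left out ...]
6.4] [ 43.8 123.5] 4.355729103088379 z 73.1378360830168
[[596.3626708984375, 53.48564910888672], [605.7423095703125, -69.65718078613281], [649.465576171875, -66.32684326171875], [640.0859375, 56.81598663330078]]
scene base 5938 [619.9  65.3] [429.5 280. ] 89.84869384765625 z 15.684836794394528
[[479.3121032714844, -149.07078552246094], [759.2844848632812, -149.8101348876953], [760.4185791015625, 279.6468505859375], [480.44622802734375, 280.38616943359375]]
scene head 154 [563.4 195.2] [30.5 50.8] 87.54540252685547 z 98.79708480687071
[[537.42041015625, 181.03636169433594], [588.1419677734375, 178.86207580566406], [589.449462890625, 209.3619842529297], [538.7279052734375, 211.53627014160156]]
```

View pics/crop1.png

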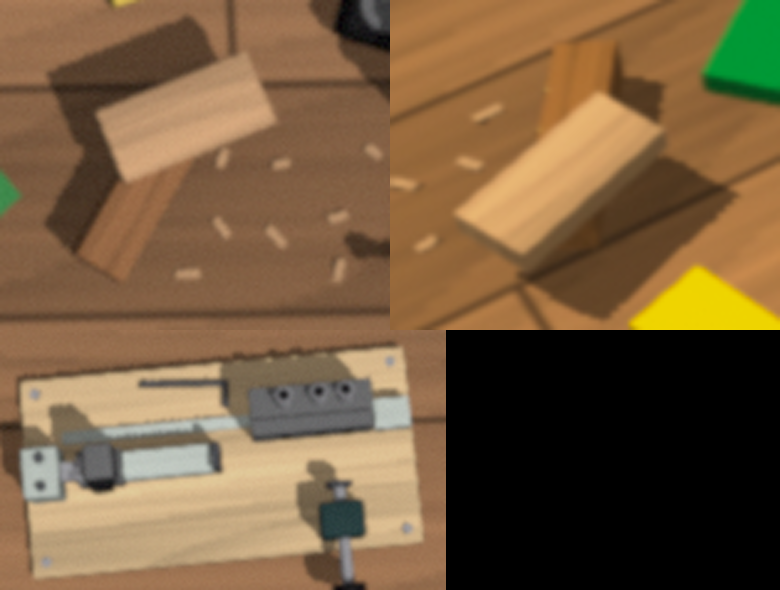

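The crop confirms it: the beech board at top px (447,292) lies askew on the brown strip, with its far end, around (470,280), overhanging. The green, yellow and larger beech ones are look-alikes. The jig is turned about +4.7°, and the clamp is at top px (336,251). Next I'll work out the tool-frame shifts to a viewpoint above the jig.

```bash
cat > go.py <<'E'
# usage: go.py x y z  yaw_of_tool_y_deg [pitch]  -> shift in current tool axes, turn vector, for the TCP
from h import *; import sys
np.set_printoptions(precision=3,suppress=True)
x,y,z,a=map(float,sys.argv[1:5]); hor=len(sys.argv)>5
s=sense(); C=q2R(s["ee_rot"]); a=np.radians(a); ty=np.array([np.cos(a),np.sin(a),0])
tz=np.array([np.sin(a),-np.cos(a),0]) if hor else np.array([0,0,-1.]); G=np.stack([np.cross(ty,tz),ty,tz],1)
print("t",s["time_s"],"pos",np.array(s["eef_pos"]),"j",np.array(s["joints"]),"F",np.array(s["force"]),"w",s["grip_width"]*85,"gf",s["grip_force"])
print("tool y az",np.degrees(np.arctan2(C[1,1],C[0,1])),"tool z",C[:,2],"tool x",C[:,0])
print("shift tool",C.T@(np.array([x,y,z])-s["eef_pos"]),"turn tool",R.from_matrix(C.T@G).as_rotvec())
E
python3 go.py 470 40 330 94.7
```

```text
t 0.9 pos [176.492 494.445 231.306] j [ 1.005  0.313  1.498  0.     1.331 -0.223] F [-0.03  -0.766 -0.287] w 84.83160770246332 gf 0.0
tool y az 70.35666657955886 tool z [-0. -0. -1.] tool x [-0.942  0.336  0.   ]
shift tool [-429.194 -329.333  -98.694] turn tool [-0.    -0.    -0.425]
```

```bash
python3 -m jog '[{"tx":-43,"ty":-33,"tz":-20,"jaw":-1},{"tx":-43,"ty":-33,"tz":-20},{"tx":-43,"ty":-33,"tz":-20},{"tx":-43,"ty":-33,"tz":-20},{"tx":-43,"ty":-33,"tz":-19}]'
python3 -m jog '[{"tx":-43,"ty":-33},{"tx":-43,"ty":-33},{"tx":-43,"ty":-33},{"tx":-43,"ty":-33},{"tx":-43,"ty":-33}]'
python3 -m jog '[{"az":-0.14},{"az":-0.14},{"az":-0.145},{"az":0}]'
python3 go.py 470 40 330 94.7
```

```text
t 0.9 pos [176.492 494.445 231.306] j [ 1.005  0.313  1.498  0.     1.331 -0.223] F [-0.03  -0.766 -0.287] w 84.83160770246332 gf 0.0
tool y az 70.35666657955886 tool z [-0. -0. -1.] tool x [-0.942  0.336  0.   ]
shift tool [-429.194 -329.333  -98.694] turn tool [-0.    -0.    -0.425]schema error: expected keys tx, ty, tz, ax, ay, az, jaw
schema error: expected keys tx, ty, tz, ax, ay, az, jaw
schema error: expected keys tx, ty, tz, ax, ay, az, jaw
```

```bash
python3 -m jog '[{"tx":-43,"ty":-33,"tz":-20,"ax":0,"ay":0,"az":-0.042,"jaw":-1},{"tx":-45,"ty":-31,"tz":-20,"ax":0,"ay":0,"az":-0.042,"jaw":-1},{"tx":-46,"ty":-30,"tz":-20,"ax":0,"ay":0,"az":-0.042,"jaw":-1},{"tx":-47,"ty":-27,"tz":-20,"ax":0,"ay":0,"az":-0.042,"jaw":-1},{"tx":-48,"ty":-26,"tz":-19,"ax":0,"ay":0,"az":-0.042,"jaw":-1}]'
python3 -m jog '[{"tx":-48,"ty":-24,"tz":0,"ax":0,"ay":0,"az":-0.042,"jaw":-1},{"tx":-48,"ty":-22,"tz":0,"ax":0,"ay":0,"az":-0.042,"jaw":-1},{"tx":-49,"ty":-20,"tz":0,"ax":0,"ay":0,"az":-0.042,"jaw":-1},{"tx":-50,"ty":-18,"tz":0,"ax":0,"ay":0,"az":-0.042,"jaw":-1},{"tx":-50,"ty":-16,"tz":0,"ax":0,"ay":0,"az":-0.042,"jaw":-1}]'
python3 go.py 470 40 330 94.7
```

```text
time_s: 1.52
eef_pos: [360.3, 293.4, 331.3]
ee_rot: [0.0, 0.066, 0.998, 0.0]
force: [1.1, 0.3, -0.7]
grip_width: 1.0
grip_force: 0.0
time_s: 2.15
eef_pos: [599.4, 182.5, 330.4]
ee_rot: [0.0, -0.039, 0.999, 0.0]
force: [0.3, -0.1, 0.2]
grip_width: 1.001
grip_force: 0.0
t 2.15 pos [599.41  182.451 330.406] j [ 0.109  0.515  0.952 -0.     1.674 -1.54 ] F [ 0.309 -0.065  0.218] w 85.09186718485608 gf 0.0
tool y az 94.46849537526418 tool z [ 0.  0. -1.] tool x [-0.997 -0.078 -0.   ]
shift tool [ 140.115 -131.936    0.354] turn tool [ 0.     0.    -0.004]
```

```bash
python3 -m jog '[{"tx":30,"ty":-30,"tz":0,"ax":0,"ay":0,"az":0,"jaw":-1},{"tx":35,"ty":-35,"tz":0,"ax":0,"ay":0,"az":0,"jaw":-1},{"tx":35,"ty":-35,"tz":0,"ax":0,"ay":0,"az":0,"jaw":-1},{"tx":40,"ty":-32,"tz":0,"ax":0,"ay":0,"az":0,"jaw":-1},{"tx":0,"ty":0,"tz":0,"ax":0,"ay":0,"az":0,"jaw":-1}]'
cat > c.py <<'E'
from h import *
import sys
np.set_printoptions(precision=1,suppress=True)
s=sense(); c=capture("wrist"); save("pics/"+sys.argv[1],c["color"]); print(c["mount"],c["fx"],s["time_s"])
for q in sys.argv[2:]:
    for r in place_of(q,"wrist")[:2]: print(q,np.array(r["centre"]),round(r["conf"],2),at_depth(c,r["centre"],s))
np.savez("w.npz",W=cloud(c,s))
E
python3 c.py w1.png board_mid jig stand_spot jig_clamp mark_100 stop_head stop_plate
```

```text
time_s: 2.78
eef_pos: [467.1, 39.7, 330.9]
ee_rot: [0.0, -0.037, 0.999, -0.0]
force: [0.3, 0.1, 0.7]
grip_width: 1.003
grip_force: 0.0
[[   0.     1.     0.3   68.1]
 [   1.    -0.     0.     0.3]
 [   0.     0.3   -1.  -142.7]
 [   0.     0.     0.     1. ]] 377.5118636322501 2.775
board_mid [198.2  60.9] 0.84 [ 331.3 -101.1   18.7]
board_mid [429.7  56.6] 0.78 [309.  151.9  24.7]
jig [273.  285.7] 0.78 [593.6  -6.8  15.5]
jig [365.8 335.8] 0.53 [654.1 121.   20.6]
stand_spot [272.  283.2] 0.7 [590.1  -8.3  15.5]
jig_clamp [253.2 231.7] 0.59 [511.3 -28.4  57.6]
mark_100 [393.6 288.2] 0.74 [569.5 140.8  53.8]
stop_head [449.2 294.9] 0.59 [553.9 189.5 100.1]
stop_plate [341.3 290.8] 0.72 [594.   82.7  15.2]
stop_plate [250.2 233.1] 0.49 [513.3 -31.8  57.4]
```

View pics/w1.png

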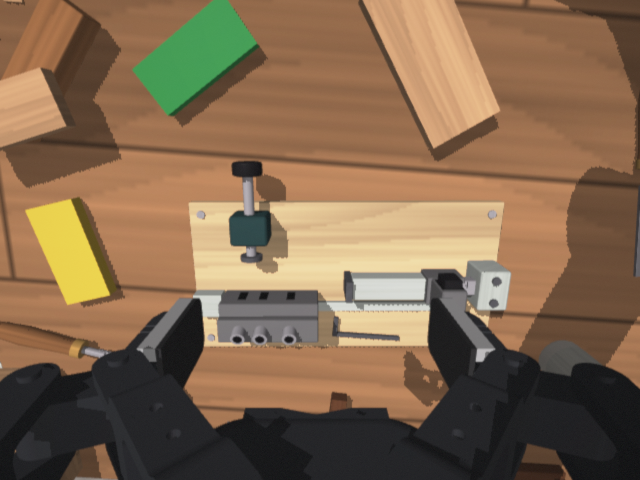

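The wrist view shows the jig clearly: block at (268,315), clamp at (250,230), plate edge at (346,287), head at (445,288) and bracket at (488,285). Next I'll take precise edges from the depth.

```bash
cat > d.py <<'E'
import numpy as np,cv2
np.set_printoptions(precision=1,suppress=True)
W=np.load("w.npz")["W"]
def pts(lo,hi): return W[np.all((W>lo)&(W<hi),-1)]
P=pts([560,-120,52],[680,60,85]); r=cv2.minAreaRect(P[:,:2].astype(np.float32)); print("block",r,np.median(P[:,2]))
B=cv2.boxPoints(r); 
a=np.radians(r[2]); 
# yaw: long side direction
e=sorted([(np.linalg.norm(B[i]-B[i-1]),tuple(B[i]-B[i-1])) for i in range(4)])[-1][1]; e=np.array(e); e*=np.sign(e[1]); e/=np.linalg.norm(e)
yaw=np.arctan2(-e[0],e[1]); X=np.array([np.cos(yaw),np.sin(yaw)]); Y=np.array([-X[1],X[0]]); print("yaw",np.degrees(yaw))
q=B@np.stack([X,Y],1); fx=q[:,0].min(); my=(q[:,1].min()+q[:,1].max())/2; O=X*fx+Y*my; print("O",O, "ext",q.min(0)-[fx,my],q.max(0)-[fx,my])
def J(P): return np.column_stack([(P[:,:2]-O)@X,(P[:,:2]-O)@Y,P[:,2]])
A=J(W[np.isfinite(W).all(-1)].reshape(-1,3))
def rng(l,lo,hi):
    m=np.all((A>lo)&(A<hi),1); S=A[m]; print(l,m.sum(),np.percentile(S,[1,5,50,95,99],axis=0).tolist() if 0 else np.percentile(S,[2,50,98],axis=0))
rng("block step",[5,-80,50],[20,80,66]); rng("base",[-160,-100,8],[100,300,22])
rng("clamp",[-160,-80,35],[-10,60,75]); rng("plate/sleeve",[-60,40,30],[40,160,75]); rng("head top",[-60,140,92],[40,250,110]); rng("head low",[-60,140,50],[40,250,90]); rng("bracket",[-60,222,55],[40,300,120])
np.savez("jig.npz",O=O,yaw=yaw)
S=A[np.all((A>[-40,60,25])&(A<[20,280,110]),1)]
for y in range(60,276,4):
    k=S[abs(S[:,1]-y)<2]; print(y,len(k),np.percentile(k[:,2],90).round(1) if len(k) else '',end=' | ')
E
python3 d.py
```

```text
block ((620.4115600585938, -7.080715179443359), (45.617828369140625, 119.29694366455078), 4.35948371887207) 71.40891832213913
yaw 4.3594856
O [597.7  -8.8] ext [  0.  -59.6] [45.6 59.6]
block step 1055 [[  5.3 -56.3  58.7]
 [ 12.1   0.9  60.5]
 [ 17.   58.3  65.6]]
base 28561 [[-112.8  -91.6   13.4]
 [ -48.8   98.1   15.3]
 [  81.6  279.6   21. ]]
clamp 2250 [[-158.1  -39.    39.3]
 [ -95.5  -18.1   56. ]
 [ -51.2    2.3   59. ]]
plate/sleeve 2306 [[-29.3  41.6  34. ]
 [-11.1 108.5  54.4]
 [ 36.5 158.2  73. ]]
head top 472 [[-41.4 193.5  92.2]
 [-30.4 209.1  98.5]
 [-12.7 219.8 101.3]]
head low 1490 [[-42.2 141.7  51.1]
 [-20.8 180.5  54.7]
 [ -2.6 232.7  87.6]]
bracket 1291 [[-39.8 232.3  56.4]
 [-17.6 265.6  60.8]
 [  8.  284.5  64.5]]
60 0  | 64 0  | 68 0  | 72 0  | 76 0  | 80 0  | 84 0  | 88 0  | 92 67 62.3 | 96 101 62.8 | 100 97 62.8 | 104 83 55.2 | 108 91 55.2 | 112 93 55.2 | 116 88 55.3 | 120 93 54.9 | 124 88 54.8 | 128 84 55.0 | 132 95 55.2 | 136 86 55.0 | 140 91 54.7 | 144 87 55.0 | 148 91 55.0 | 152 92 55.2 | 156 85 55.1 | 160 91 55.2 | 164 94 55.0 | 168 86 55.1 | 172 93 54.9 | 176 90 55.1 | 180 85 55.1 | 184 89 55.0 | 188 146 58.9 | 192 268 88.1 | 196 165 98.8 | 200 92 100.1 | 204 81 100.1 | 208 77 100.3 | 212 102 100.4 | 216 103 100.8 | 220 54 100.3 | 224 13 40.0 | 228 35 59.4 | 232 38 60.8 | 236 1 49.1 | 240 41 50.0 | 244 57 49.7 | 248 92 52.3 | 252 444 60.9 | 256 144 61.8 | 260 146 61.8 | 264 162 64.1 | 268 149 64.3 | 272 133 64.1 |
```

```bash
cat >> d.py <<'E'
print("\nprofile")
S=A[(abs(A[:,1])<45)&(A[:,2]>5)&(A[:,2]<90)]
for x in range(-40,60,2):
    k=S[abs(S[:,0]-x)<1]; print(x,len(k),np.percentile(k[:,2],[10,50,90]).round(0) if len(k) else '',end=' | ')
E
python3 d.py | sed -n '/profile/,$p'
```

```text
profile
-40 78 [15. 15. 16.] | -38 59 [14. 15. 17.] | -36 101 [15. 16. 16.] | -34 84 [14. 15. 16.] | -32 116 [15. 16. 16.] | -30 93 [14. 15. 16.] | -28 102 [14. 16. 17.] | -26 106 [14. 15. 16.] | -24 97 [15. 16. 17.] | -22 109 [14. 15. 16.] | -20 90 [14. 16. 16.] | -18 111 [14. 15. 16.] | -16 86 [14. 15. 17.] | -14 111 [14. 15. 16.] | -12 87 [14. 15. 16.] | -10 114 [14. 16. 16.] | -8 88 [14. 15. 16.] | -6 96 [14. 16. 17.] | -4 110 [14. 15. 16.] | -2 87 [14. 16. 17.] | 0 518 [16. 35. 55.] | 2 758 [19. 44. 60.] | 4 123 [59. 60. 61.] | 6 107 [59. 60. 62.] | 8 122 [60. 60. 61.] | 10 108 [59. 60. 61.] | 12 121 [60. 60. 61.] | 14 102 [59. 60. 62.] | 16 436 [60. 66. 71.] | 18 147 [68. 72. 73.] | 20 123 [72. 72. 73.] | 22 109 [71. 72. 73.] | 24 173 [72. 73. 77.] | 26 207 [72. 76. 84.] | 28 174 [72. 78. 85.] | 30 130 [72. 81. 85.] | 32 125 [72. 82. 85.] | 34 107 [72. 82. 85.] | 36 103 [72. 83. 84.] | 38 100 [72. 82. 83.] | 40 86 [72. 73. 83.] | 42 65 [72. 73. 82.] | 44 50 [72. 72. 73.] | 46 13 [71. 71. 72.] | 48 0  | 50 0  | 52 0  | 54 0  | 56 0  | 58 0  |
```

```bash
python3 -m jog '[{"tx":0,"ty":0,"tz":0,"ax":0,"ay":-0.17,"az":0,"jaw":-1},{"tx":0,"ty":0,"tz":0,"ax":0,"ay":-0.17,"az":0,"jaw":-1},{"tx":0,"ty":0,"tz":0,"ax":0,"ay":-0.17,"az":0,"jaw":-1},{"tx":0,"ty":0,"tz":0,"ax":0,"ay":-0.17,"az":0,"jaw":-1},{"tx":0,"ty":0,"tz":0,"ax":0,"ay":-0.17,"az":0,"jaw":-1}]'
python3 go.py 615 -8 110 94.5 h
python3 -m jog '[{"tx":0,"ty":0,"tz":0,"ax":0,"ay":-0.17,"az":0,"jaw":-1},{"tx":0,"ty":0,"tz":0,"ax":0,"ay":-0.17,"az":0,"jaw":-1},{"tx":0,"ty":0,"tz":0,"ax":0,"ay":-0.17,"az":0,"jaw":-1},{"tx":0,"ty":0,"tz":0,"ax":0,"ay":-0.17,"az":0,"jaw":-1}]'
python3 go.py 615 -8 110 94.5 h
```

```text
time_s: 3.8
eef_pos: [468.4, 41.0, 330.8]
ee_rot: [0.415, -0.035, 0.909, 0.015]
force: [1.5, 0.5, 0.2]
grip_width: 0.997
grip_force: 0.0
t 3.8 pos [468.406  41.035 330.84 ] j [-0.337 -0.296  2.082  0.551  0.617 -2.316] F [1.459 0.476 0.161] w 84.71265245917405 gf 0.0
tool y az 94.38097391948747 tool z [ 0.753  0.057 -0.655] tool x [-0.653 -0.051 -0.755]
shift tool [ 73.485 -59.827 252.359] turn tool [-0.002 -0.715  0.   ]
time_s: 4.3
eef_pos: [431.8, 81.5, 418.4]
ee_rot: [0.619, -0.008, 0.785, 0.021]
force: [0.2, -0.8, 0.4]
grip_width: 1.0
grip_force: 0.0
t 4.3 pos [431.802  81.451 418.388] j [-0.267 -0.547  2.269  1.272  0.317 -2.879] F [ 0.228 -0.788  0.391] w 84.9675786755532 gf 0.0
tool y az 92.24958413593187 tool z [ 0.971  0.044 -0.233] tool x [-0.234  0.013 -0.972]
shift tool [ 255.733 -103.728  245.981] turn tool [-0.036 -0.235 -0.028]
```

The final tilt stopped because joint 6 hit its range limit, so I'll use the half-turned grasp, with the tool's y reversed. First back to tool-down.

```bash
python3 -m jog '[{"tx":0,"ty":0,"tz":0,"ax":0,"ay":0.167,"az":0,"jaw":-1},{"tx":0,"ty":0,"tz":0,"ax":0,"ay":0.167,"az":0,"jaw":-1},{"tx":0,"ty":0,"tz":0,"ax":0,"ay":0.167,"az":0,"jaw":-1},{"tx":0,"ty":0,"tz":0,"ax":0,"ay":0.167,"az":0,"jaw":-1},{"tx":0,"ty":0,"tz":0,"ax":0,"ay":0.167,"az":0,"jaw":-1}]'
python3 -m jog '[{"tx":0,"ty":0,"tz":0,"ax":0,"ay":0.167,"az":0,"jaw":-1},{"tx":0,"ty":0,"tz":0,"ax":0,"ay":0.167,"az":0,"jaw":-1},{"tx":0,"ty":0,"tz":0,"ax":0,"ay":0.167,"az":0,"jaw":-1},{"tx":0,"ty":0,"tz":0,"ax":0,"ay":0,"az":0.1,"jaw":-1},{"tx":0,"ty":0,"tz":0,"ax":0,"ay":0,"az":0.18,"jaw":-1}]'
python3 go.py 385 -250 330 -159.4
```

```text
time_s: 4.92
eef_pos: [434.6, 91.5, 420.6]
ee_rot: [0.322, -0.034, 0.946, 0.026]
force: [0.7, 0.1, -0.6]
grip_width: 0.996
grip_force: 0.0
time_s: 5.55
eef_pos: [435.3, 91.8, 419.6]
ee_rot: [0.076, 0.102, 0.991, 0.029]
force: [-0.1, 0.4, -0.8]
grip_width: 1.0
grip_force: 0.0
t 5.55 pos [435.339  91.769 419.586] j [-0.09  -0.026  1.421  0.056  1.595 -1.45 ] F [-0.146  0.417 -0.832] w 84.99498996911886 gf 0.0
tool y az 78.55887423849778 tool z [ 0.156  0.042 -0.987] tool x [-0.968  0.207 -0.145]
shift tool [  -8.946 -350.562   66.267] turn tool [-0.112  0.163 -2.13 ]
```

```bash
python3 -m jog '[{"tx":0,"ty":-60,"tz":12,"ax":0,"ay":0,"az":0,"jaw":-1},{"tx":0,"ty":-60,"tz":12,"ax":0,"ay":0,"az":0,"jaw":-1},{"tx":0,"ty":-60,"tz":12,"ax":0,"ay":0,"az":0,"jaw":-1},{"tx":0,"ty":-60,"tz":12,"ax":0,"ay":0,"az":0,"jaw":-1},{"tx":0,"ty":-60,"tz":12,"ax":0,"ay":0,"az":0,"jaw":-1}]'
python3 -m jog '[{"tx":0,"ty":-40,"tz":10,"ax":0,"ay":0,"az":0.18,"jaw":-1},{"tx":0,"ty":0,"tz":0,"ax":0,"ay":0,"az":0.18,"jaw":-1},{"tx":0,"ty":0,"tz":0,"ax":0,"ay":0,"az":0.18,"jaw":-1},{"tx":0,"ty":0,"tz":0,"ax":0,"ay":0,"az":0.18,"jaw":-1},{"tx":0,"ty":0,"tz":0,"ax":0,"ay":0,"az":0.18,"jaw":-1}]'
python3 go.py 385 -250 330 -80
```

```text
time_s: 6.18
eef_pos: [385.7, -201.3, 338.8]
ee_rot: [0.077, 0.1, 0.992, 0.029]
force: [1.6, -0.3, -0.5]
grip_width: 1.0
grip_force: 0.0
time_s: 6.8
eef_pos: [380.3, -238.2, 326.3]
ee_rot: [0.056, 0.524, 0.848, 0.059]
force: [-0.1, 0.3, 0.0]
grip_width: 1.001
grip_force: 0.0
t 6.8 pos [ 380.278 -238.223  326.277] j [-0.911  0.024  1.605  0.152  1.45  -1.389] F [-0.065  0.323  0.012] w 85.04650906215454 gf 0.0
tool y az 26.776599547491152 tool z [ 0.157  0.042 -0.987] tool x [-0.446  0.895 -0.033]
shift tool [-12.763  -0.484  -3.425] turn tool [ 0.142 -0.126  1.856]
```

```bash
for i in 1 2; do python3 -m jog '[{"tx":0,"ty":0,"tz":0,"ax":0.0142,"ay":-0.0126,"az":0.1856,"jaw":-1},{"tx":0,"ty":0,"tz":0,"ax":0.0142,"ay":-0.0126,"az":0.1856,"jaw":-1},{"tx":0,"ty":0,"tz":0,"ax":0.0142,"ay":-0.0126,"az":0.1856,"jaw":-1},{"tx":0,"ty":0,"tz":0,"ax":0.0142,"ay":-0.0126,"az":0.1856,"jaw":-1},{"tx":0,"ty":0,"tz":0,"ax":0.0142,"ay":-0.0126,"az":0.1856,"jaw":-1}]'; done
python3 go.py 385 -250 330 -159.4
```

```text
time_s: 7.42
eef_pos: [380.3, -238.2, 326.3]
ee_rot: [0.032, 0.851, 0.524, 0.033]
force: [0.1, 0.3, -0.2]
grip_width: 0.997
grip_force: 0.0
time_s: 8.05
eef_pos: [380.4, -238.1, 326.3]
ee_rot: [0.0, 0.996, 0.087, -0.0]
force: [-0.6, 0.3, -0.3]
grip_width: 0.995
grip_force: 0.0
t 8.05 pos [ 380.363 -238.131  326.279] j [-0.821  0.087  1.529 -0.001  1.525  0.575] F [-0.631  0.272 -0.274] w 84.53483283393365 gf 0.0
tool y az -79.98730090286901 tool z [-0.001 -0.001 -1.   ] tool x [ 0.985  0.174 -0.001]
shift tool [ 2.501 12.497 -3.715] turn tool [0.001 0.    1.386]
```

```bash
python3 -m jog '[{"tx":0,"ty":0,"tz":0,"ax":0,"ay":0,"az":0.1733,"jaw":-1},{"tx":0,"ty":0,"tz":0,"ax":0,"ay":0,"az":0.1733,"jaw":-1},{"tx":0,"ty":0,"tz":0,"ax":0,"ay":0,"az":0.1733,"jaw":-1},{"tx":0,"ty":0,"tz":0,"ax":0,"ay":0,"az":0.1733,"jaw":-1},{"tx":0,"ty":0,"tz":0,"ax":0,"ay":0,"az":0.1733,"jaw":-1}]'
python3 -m jog '[{"tx":0,"ty":0,"tz":0,"ax":0,"ay":0,"az":0.1733,"jaw":-1},{"tx":0,"ty":0,"tz":0,"ax":0,"ay":0,"az":0.1733,"jaw":-1},{"tx":48,"ty":0,"tz":35,"ax":0,"ay":0,"az":0.1733,"jaw":-1},{"tx":48,"ty":0,"tz":35,"ax":0,"ay":0,"az":0,"jaw":-1},{"tx":0,"ty":0,"tz":0,"ax":0,"ay":0,"az":0,"jaw":-1}]'
python3 go.py 414 -328 250 -159.4; python3 c.py w2.png board_mid
python3 - <<'E'
import numpy as np,cv2
W=np.load("w.npz")["W"]; P=W[np.all((W>[320,-420,47])&(W<[500,-180,64]),-1)]
r=cv2.minAreaRect(P[:,:2].astype(np.float32)); print(len(P),r,np.median(P[:,2])); print(cv2.boxPoints(r))
E
```

```text
time_s: 8.68
eef_pos: [380.3, -238.2, 326.3]
ee_rot: [0.0, 0.941, -0.339, 0.0]
force: [-0.0, -1.3, -0.4]
grip_width: 1.004
grip_force: 0.0
time_s: 9.3
eef_pos: [421.6, -325.5, 252.4]
ee_rot: [-0.0, 0.823, -0.568, -0.003]
force: [0.4, -0.4, 0.7]
grip_width: 1.004
grip_force: 0.0
t 9.3 pos [ 421.637 -325.533  252.416] j [-0.877  0.319  1.434 -0.001  1.395  1.901] F [ 0.424 -0.402  0.667] w 85.36228045707759 gf 0.0
tool y az -159.18044479800312 tool z [-0.004  0.004 -1.   ] tool x [ 0.355 -0.935 -0.005]
shift tool [-0.395  8.009  2.44 ] turn tool [0.003 0.005 0.004]
[[   0.     1.     0.3   67.2]
 [   1.    -0.    -0.     0.3]
 [  -0.     0.3   -1.  -142.7]
 [   0.     0.     0.     1. ]] 377.5118636322501 9.3
board_mid [326.6 398.5] 0.95 [ 325.5 -112.7   18.1]
board_mid [162.7 203. ] 0.84 [ 564.6 -270.7   17.9]
8623 ((404.81878662109375, -302.1026611328125), (60.09296798706055, 130.96829223632812), 20.663652420043945) 54.065001464958584
[[ 353.59714 -251.43408]
 [ 399.8134  -373.97693]
 [ 456.04044 -352.77124]
 [ 409.8242  -230.2284 ]]
```

View pics/w2.png

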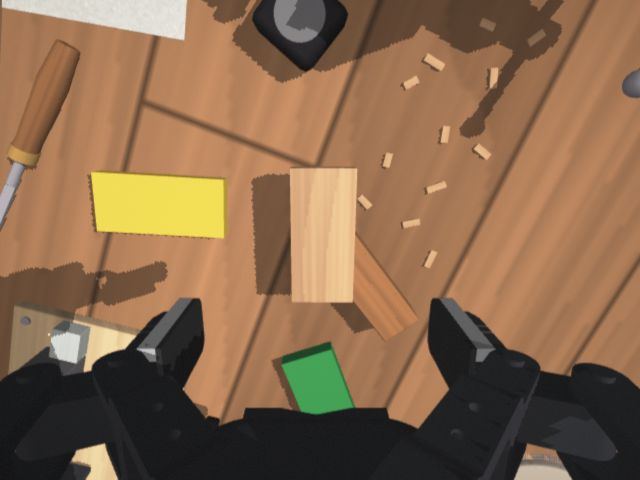

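The view shows the board at (323,235), square to the jaws, with the strip leaving at (385,290), well clear of the finger positions. Descending onto its overhanging half and closing.

```bash
python3 -m jog '[{"tx":0,"ty":7.5,"tz":30,"ax":0.003,"ay":0.005,"az":0.002,"jaw":-1},{"tx":0,"ty":0,"tz":50,"ax":0,"ay":0,"az":0,"jaw":-1},{"tx":0,"ty":0,"tz":55,"ax":0,"ay":0,"az":0,"jaw":-1},{"tx":0,"ty":0,"tz":50,"ax":0,"ay":0,"az":0,"jaw":-1},{"tx":0,"ty":0,"tz":30,"ax":0,"ay":0,"az":0,"jaw":-1}]'
python3 go.py 414.7 -328.3 19 -159.3
```

```text
time_s: 10.02
eef_pos: [415.8, -327.2, 41.1]
ee_rot: [0.001, 0.823, -0.568, 0.004]
force: [0.3, 0.7, 0.4]
grip_width: 0.999
grip_force: 0.0
t 10.025 pos [ 415.762 -327.158   41.119] j [-0.889  0.548  1.699  0.001  0.887  1.889] F [0.258 0.711 0.407] w 84.9235541156025 gf 0.0
tool y az -159.1646774299338 tool z [ 0.005 -0.005 -1.   ] tool x [ 0.356 -0.935  0.007]
shift tool [ 0.542  1.463 22.119] turn tool [-0.003 -0.007  0.002]
```

```bash
python3 -m jog '[{"tx":0.5,"ty":1.5,"tz":21.5,"ax":-0.003,"ay":-0.007,"az":0.002,"jaw":-1},{"tx":0,"ty":0,"tz":0,"ax":0,"ay":0,"az":0,"jaw":1},{"tx":0,"ty":0,"tz":0,"ax":0,"ay":0,"az":0,"jaw":1},{"tx":0,"ty":0,"tz":0,"ax":0,"ay":0,"az":0,"jaw":1},{"tx":0,"ty":0,"tz":0,"ax":0,"ay":0,"az":0,"jaw":1}]' 35
python3 go.py 414.7 -328.3 19 -159.3
```

```text
time_s: 10.65
eef_pos: [415.2, -329.5, 21.7]
ee_rot: [0.0, 0.822, -0.569, 0.001]
force: [-0.2, 2.3, 8.2]
grip_width: 0.701
grip_force: 38.8
t 10.65 pos [ 415.24  -329.548   21.735] j [-0.892  0.585  1.702  0.     0.853  1.888] F [-0.216  2.281  8.211] w 59.61428335974832 gf 38.76748859882355
tool y az -159.32896923734364 tool z [ 0.002 -0.001 -1.   ] tool x [ 0.353 -0.936  0.002]
shift tool [-1.363  0.068  2.733] turn tool [-0.001 -0.002 -0.001]
```

Gripped at 59.6 mm. Lift and carry to a spot in front of the jig.

```bash
python3 -m jog '[{"tx":0,"ty":0,"tz":-20,"ax":0,"ay":0,"az":0,"jaw":1},{"tx":0,"ty":0,"tz":-45,"ax":0,"ay":0,"az":0,"jaw":1},{"tx":0,"ty":0,"tz":-55,"ax":0,"ay":0,"az":0,"jaw":1},{"tx":0,"ty":0,"tz":-55,"ax":0,"ay":0,"az":0,"jaw":1},{"tx":-20,"ty":-9,"tz":-55,"ax":0,"ay":0,"az":0,"jaw":1}]'
python3 -m jog '[{"tx":-40,"ty":-20,"tz":-20,"ax":0,"ay":0,"az":0,"jaw":1},{"tx":-50,"ty":-25,"tz":0,"ax":0,"ay":0,"az":0,"jaw":1},{"tx":-55,"ty":-26,"tz":0,"ax":0,"ay":0,"az":0,"jaw":1},{"tx":-55,"ty":-26,"tz":0,"ax":0,"ay":0,"az":0,"jaw":1},{"tx":-40,"ty":-18,"tz":0,"ax":0,"ay":0,"az":0,"jaw":1}]'
python3 -m jog '[{"tx":-20,"ty":-10,"tz":0,"ax":0,"ay":0,"az":-0.1,"jaw":1},{"tx":0,"ty":0,"tz":0,"ax":0,"ay":0,"az":-0.17,"jaw":1},{"tx":0,"ty":0,"tz":0,"ax":0,"ay":0,"az":-0.17,"jaw":1},{"tx":0,"ty":0,"tz":0,"ax":0,"ay":0,"az":-0.17,"jaw":1},{"tx":0,"ty":0,"tz":0,"ax":0,"ay":0,"az":-0.17,"jaw":1}]'
python3 -m jog '[{"tx":0,"ty":0,"tz":0,"ax":0,"ay":0,"az":-0.17,"jaw":1},{"tx":0,"ty":0,"tz":0,"ax":0,"ay":0,"az":-0.17,"jaw":1},{"tx":0,"ty":0,"tz":0,"ax":0,"ay":0,"az":-0.168,"jaw":1},{"tx":0,"ty":0,"tz":0,"ax":0,"ay":0,"az":0,"jaw":1}]'
python3 go.py 445 -15 270 -85.5
```

```text
time_s: 11.28
eef_pos: [415.6, -307.5, 252.4]
ee_rot: [0.0, 0.822, -0.569, 0.0]
force: [0.9, -1.0, -1.9]
grip_width: 0.694
grip_force: 38.6
time_s: 11.9
eef_pos: [438.5, -39.9, 271.0]
ee_rot: [-0.0, 0.823, -0.568, 0.0]
force: [0.4, -1.2, -0.9]
grip_width: 0.701
grip_force: 38.6
time_s: 12.52
eef_pos: [441.0, -19.9, 270.8]
ee_rot: [-0.0, 0.978, -0.211, 0.0]
force: [-0.8, -0.9, -1.2]
grip_width: 0.694
grip_force: 38.6
time_s: 13.02
eef_pos: [441.0, -19.9, 270.7]
ee_rot: [-0.0, 0.999, 0.038, 0.0]
force: [-0.1, -1.1, -2.1]
grip_width: 0.694
grip_force: 38.6
t 13.025 pos [441.018 -19.914 270.656] j [-0.312  0.097  1.661  0.     1.384  1.182] F [-0.102 -1.111 -2.053] w 58.94942825123666 gf 38.63103926181793
tool y az -85.62364438605742 tool z [ 0.  0. -1.] tool x [0.997 0.076 0.   ]
shift tool [ 4.345 -4.595  0.659] turn tool [-0.    -0.    -0.002]
```

Now pitch the tool to horizontal.

```bash
python3 -m jog '[{"tx":0,"ty":0,"tz":0,"ax":0,"ay":0.15,"az":0,"jaw":1},{"tx":0,"ty":0,"tz":0,"ax":0,"ay":0.15,"az":0,"jaw":1},{"tx":0,"ty":0,"tz":0,"ax":0,"ay":0.15,"az":0,"jaw":1},{"tx":0,"ty":0,"tz":0,"ax":0,"ay":0.15,"az":0,"jaw":1},{"tx":0,"ty":0,"tz":0,"ax":0,"ay":0.15,"az":0,"jaw":1}]'
python3 -m jog '[{"tx":0,"ty":0,"tz":0,"ax":0,"ay":0.15,"az":0,"jaw":1},{"tx":0,"ty":0,"tz":0,"ax":0,"ay":0.15,"az":0,"jaw":1},{"tx":0,"ty":0,"tz":0,"ax":0,"ay":0.15,"az":0,"jaw":1},{"tx":0,"ty":0,"tz":0,"ax":0,"ay":0.15,"az":0,"jaw":1},{"tx":0,"ty":0,"tz":0,"ax":0,"ay":0.15,"az":0,"jaw":1}]'
python3 go.py 560 -12 180 -85.5 h | sed 's/^//' ; python3 - <<'E'
import sys; sys.path.insert(0,'.')
from h import *
C=q2R(sense()["ee_rot"]); y=np.radians(4.5); X=np.array([np.cos(y),np.sin(y),0]); Y=np.array([-X[1],X[0],0]); G=np.stack([[0,0,1.],-Y,X],1)
print(R.from_matrix(C.T@G).as_rotvec())
E
```

```text
time_s: 13.65
eef_pos: [440.9, -20.0, 270.8]
ee_rot: [-0.014, 0.929, 0.034, 0.368]
force: [0.4, 1.3, -1.0]
grip_width: 0.696
grip_force: 38.6
time_s: 14.28
eef_pos: [448.4, -16.7, 272.8]
ee_rot: [-0.037, 0.765, 0.033, 0.642]
force: [-43.9, 31.5, -59.4]
grip_width: 0.696
grip_force: 39.0
t 14.275 pos [448.41  -16.736 272.819] j [-0.819 -0.18   2.565  1.953  1.005 -0.854] F [-43.944  31.463 -59.364] w 59.120619916989284 gf 39.03868496417999
tool y az -84.41365135767055 tool z [ 0.98   0.098 -0.174] tool x [0.174 0.003 0.985]
shift tool [-71.917   7.459 125.946] turn tool [-0.018 -2.966  0.03 ]
[-0.02014533  0.17490933 -0.01242211]
```

```bash
python3 -m jog '[{"tx":0,"ty":0,"tz":25,"ax":0,"ay":0,"az":0,"jaw":1},{"tx":0,"ty":0,"tz":25,"ax":0,"ay":0,"az":0,"jaw":1}]'; python3 go.py 560 -12 180 -85.5
```

```text
time_s: 14.52
eef_pos: [498.2, -11.5, 262.5]
ee_rot: [-0.039, 0.767, 0.032, 0.639]
force: [0.1, -1.1, -1.4]
grip_width: 0.697
grip_force: 38.9
t 14.525 pos [498.167 -11.512 262.528] j [-0.629  0.     2.453  2.174  0.922 -0.991] F [ 0.102 -1.05  -1.371] w 59.275344204165755 gf 38.91224384307861
tool y az -84.38830695221138 tool z [ 0.979  0.1   -0.18 ] tool x [ 0.181 -0.001  0.984]
shift tool [-70.008   8.098  75.285] turn tool [-0.029 -1.39   0.003]
```

```bash
python3 -m jog '[{"tx":0,"ty":0,"tz":20,"ax":-0.02,"ay":0.175,"az":-0.012,"jaw":1},{"tx":-15,"ty":0,"tz":35,"ax":0,"ay":0,"az":0,"jaw":1},{"tx":-20,"ty":0,"tz":30,"ax":0,"ay":0,"az":0,"jaw":1},{"tx":-10,"ty":0,"tz":10,"ax":0,"ay":0,"az":0,"jaw":1},{"tx":0,"ty":0,"tz":0,"ax":0,"ay":0,"az":0,"jaw":1}]'
cat > hz.py <<'E'
from h import *; import sys
np.set_printoptions(precision=3,suppress=True)
s=sense(); C=q2R(s["ee_rot"]); y=np.radians(4.5); X=np.array([np.cos(y),np.sin(y),0]); Y=np.array([-X[1],X[0],0]); G=np.stack([[0,0,1.],-Y,X],1)
O=np.array([599.,-8.7,0]); T=np.array(list(map(float,sys.argv[1:4])))  # TCP target in jig axes
p=s["eef_pos"]; d=p-O
print("t",s["time_s"],"jig pos",np.array([d@X,d@Y,d[2]]),"j",np.array(s["joints"]),"F",np.array(s["force"]),"w",s["grip_width"]*85)
print("turn",R.from_matrix(C.T@G).as_rotvec(),"shift",C.T@(O+T[0]*X+T[1]*Y+T[2]*np.array([0,0,1])-p))
E
python3 hz.py 4 0 200; python3 c.py w3.png
```

```text
time_s: 15.15
eef_pos: [591.7, -2.8, 213.1]
ee_rot: [-0.03, 0.709, 0.027, 0.704]
force: [0.2, 0.6, -1.5]
grip_width: 0.698
grip_force: 39.0
t 15.15 jig pos [ -6.792   6.41  213.132] j [-0.421  0.459  2.272  2.6    1.207 -1.358] F [ 0.217  0.636 -1.538] w 59.312823061292825
turn [-0.003  0.006 -0.005] shift [-13.03    6.507  10.857]
[[   0.     1.     0.3   67.8]
 [   1.    -0.     0.    -0.4]
 [   0.     0.3   -1.  -143. ]
 [   0.     0.     0.     1. ]] 377.5118636322501 15.15
```

View pics/w3.png

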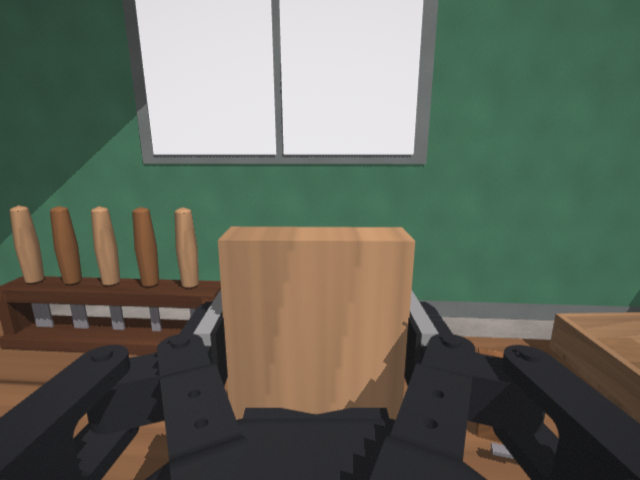

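The board stands upright and symmetric in the jaws, its top edge at row 230 across columns 222–412. Next I'll measure its pose from the depth.

```bash
cat > bd.py <<'E'
from h import *
np.set_printoptions(precision=2,suppress=True)
W=np.load("w.npz")["W"][225:400,228:406].reshape(-1,3); y=np.radians(4.5); X=np.array([np.cos(y),np.sin(y)]); Y=np.array([-X[1],X[0]])
J=np.column_stack([(W[:,:2]-[599,-8.7])@X,(W[:,:2]-[599,-8.7])@Y,W[:,2]]); J=J[np.isfinite(J).all(1)&(abs(J[:,0]+45)<40)]
f=J
for _ in range(4):
    A=np.column_stack([f[:,1],f[:,2],np.ones(len(f))]); k=np.linalg.lstsq(A,f[:,0],rcond=None)[0]; r=J[:,0]-np.column_stack([J[:,1],J[:,2],np.ones(len(J))])@k; f=J[abs(r)<2.5]
print(len(f),"tilt yaw,pitch deg",np.degrees(k[:2]),"face x med",np.median(f[:,0]),"y rng",np.percentile(f[:,1],[1,99]),"z rng",np.percentile(f[:,2],[1,99.5]),"x at ztop/mid",k@[0,f[:,2].max(),1])
E
python3 bd.py
```

```text
28482 tilt yaw,pitch deg [-0.11  0.55] face x med -39.40904898804443 y rng [-21.92  34.77] z rng [194.01 250.1 ] x at ztop/mid -39.11666245681659
```

```bash
python3 -m jog '[{"tx":-13,"ty":6.5,"tz":10,"ax":-0.003,"ay":0.004,"az":-0.005,"jaw":1},{"tx":-30,"ty":0,"tz":0,"ax":0,"ay":0,"az":0,"jaw":1},{"tx":-35,"ty":0,"tz":0,"ax":0,"ay":0,"az":0,"jaw":1},{"tx":-20,"ty":0,"tz":0,"ax":0,"ay":0,"az":0,"jaw":1},{"tx":0,"ty":0,"tz":0,"ax":0,"ay":0,"az":0,"jaw":1}]'
python3 hz.py 14.5 0 108.5
```

```text
time_s: 15.82
eef_pos: [601.5, -9.4, 115.2]
ee_rot: [-0.027, 0.708, 0.028, 0.706]
force: [-0.1, -0.3, -1.7]
grip_width: 0.695
grip_force: 39.0
t 15.825 jig pos [  2.452  -0.873 115.229] j [-0.424  0.775  2.216  2.635  1.436 -1.499] F [-0.065 -0.304 -1.666] w 59.03500960106134
turn [0.001 0.003 0.001] shift [-6.694 -0.896 12.066]
```

```bash
python3 -m jog '[{"tx":-4,"ty":-0.5,"tz":8,"ax":0,"ay":0.003,"az":0,"jaw":1},{"tx":-1,"ty":0,"tz":0,"ax":0,"ay":0,"az":0,"jaw":1},{"tx":0,"ty":0,"tz":0,"ax":0,"ay":0,"az":0,"jaw":1}]'
python3 -m jog '[{"tx":-1,"ty":0,"tz":0,"ax":0,"ay":0,"az":0,"jaw":1},{"tx":0,"ty":0,"tz":0,"ax":0,"ay":0,"az":0,"jaw":1}]'
python3 -m jog '[{"tx":0,"ty":0,"tz":2,"ax":0,"ay":0,"az":0,"jaw":1},{"tx":0,"ty":0,"tz":0,"ax":0,"ay":0,"az":0,"jaw":1}]'
python3 hz.py 14.5 0 108.5
```

```text
time_s: 16.2
eef_pos: [609.8, -7.9, 111.2]
ee_rot: [-0.026, 0.706, 0.029, 0.707]
force: [0.0, 0.2, -1.3]
grip_width: 0.698
grip_force: 39.0
time_s: 16.45
eef_pos: [609.7, -8.0, 109.6]
ee_rot: [-0.026, 0.706, 0.029, 0.707]
force: [0.7, -0.0, -1.2]
grip_width: 0.697
grip_force: 39.0
time_s: 16.7
eef_pos: [611.8, -7.8, 109.6]
ee_rot: [-0.026, 0.706, 0.029, 0.707]
force: [-1.1, -0.0, -0.4]
grip_width: 0.697
grip_force: 39.0
t 16.7 jig pos [ 12.859  -0.144 109.623] j [-0.408  0.798  2.184  2.651  1.431 -1.499] F [-1.076 -0.035 -0.438] w 59.2367152033314
turn [ 0.001 -0.002  0.003] shift [-1.126 -0.149  1.639]
```

```bash
python3 -m jog '[{"tx":-0.7,"ty":0,"tz":0,"ax":0,"ay":0,"az":0,"jaw":1},{"tx":0,"ty":0,"tz":0,"ax":0,"ay":0,"az":0,"jaw":1}]' | sed -n '2p;4p'
python3 -m jog '[{"tx":-0.7,"ty":0,"tz":0,"ax":0,"ay":0,"az":0,"jaw":1},{"tx":0,"ty":0,"tz":0,"ax":0,"ay":0,"az":0,"jaw":1}]'| sed -n '2p;4p'
python3 -m jog '[{"tx":0,"ty":0,"tz":1,"ax":0,"ay":0,"az":0,"jaw":1},{"tx":0,"ty":0,"tz":0,"ax":0,"ay":0,"az":0,"jaw":1}]'| sed -n '2p;4p'
```

```text
eef_pos: [611.7, -7.8, 108.8]
force: [-0.8, -0.6, -2.3]
eef_pos: [611.8, -7.8, 108.4]
force: [-0.2, -0.0, 1.6]
eef_pos: [612.8, -7.8, 108.4]
force: [-1.6, -0.5, 3.7]
```

```bash
python3 -m jog '[{"tx":0,"ty":0,"tz":0.8,"ax":0,"ay":0,"az":0,"jaw":1},{"tx":0,"ty":0,"tz":0,"ax":0,"ay":0,"az":0,"jaw":1}]' | sed -n '2p;4p'
python3 -m jog '[{"tx":0,"ty":0,"tz":0.8,"ax":0,"ay":0,"az":0,"jaw":1},{"tx":0,"ty":0,"tz":0,"ax":0,"ay":0,"az":0,"jaw":1}]'| sed -n '2p;4p'
```

```text
eef_pos: [613.4, -7.7, 108.5]
force: [-5.9, 0.0, 5.4]
eef_pos: [613.9, -7.7, 108.5]
force: [-9.2, -2.2, 6.5]
```

```bash
python3 -m jog '[{"tx":0,"ty":0,"tz":0,"ax":0,"ay":0,"az":0,"jaw":-0.6},{"tx":0,"ty":0,"tz":0,"ax":0,"ay":0,"az":0,"jaw":-1},{"tx":0,"ty":0,"tz":0,"ax":0,"ay":0,"az":0,"jaw":-1},{"tx":0,"ty":0,"tz":0,"ax":0,"ay":0,"az":0,"jaw":-1}]'
python3 c.py w4.png; python3 bd.py; python3 hz.py -60 0 130
```

```text
time_s: 18.45
eef_pos: [614.3, -7.6, 108.1]
ee_rot: [-0.026, 0.706, 0.029, 0.707]
force: [0.4, 0.3, 0.4]
grip_width: 1.004
grip_force: 0.0
[[   0.     1.     0.3   67.8]
 [   1.    -0.     0.    -0.3]
 [   0.     0.3   -1.  -143. ]
 [   0.     0.     0.     1. ]] 377.5118636322501 18.45
28085 tilt yaw,pitch deg [ 0.11 -0.7 ] face x med -20.870184044400826 y rng [-27.65  27.49] z rng [ 91.17 145.09] x at ztop/mid -21.191321387633657
t 18.5 jig pos [ 15.366  -0.152 108.099] j [-0.404  0.802  2.176  2.654  1.428 -1.498] F [-0.206 -0.269 -0.353] w 84.84740641514804
turn [ 0.001 -0.001  0.003] shift [ 21.999  -0.03  -75.338]
```

```bash
python3 -m jog '[{"tx":0,"ty":0,"tz":-15,"ax":0,"ay":0,"az":0,"jaw":-1},{"tx":0,"ty":0,"tz":-25,"ax":0,"ay":0,"az":0,"jaw":-1},{"tx":0,"ty":0,"tz":-30,"ax":0,"ay":0,"az":0,"jaw":-1},{"tx":30,"ty":0,"tz":-5,"ax":0,"ay":0,"az":0,"jaw":-1},{"tx":45,"ty":0,"tz":0,"ax":0,"ay":0,"az":0,"jaw":-1}]'
python3 -m jog '[{"tx":45,"ty":0,"tz":0,"ax":0,"ay":0,"az":0,"jaw":-1},{"tx":35,"ty":0,"tz":0,"ax":0,"ay":-0.12,"az":0,"jaw":-1},{"tx":0,"ty":0,"tz":0,"ax":0,"ay":-0.15,"az":0,"jaw":-1},{"tx":0,"ty":0,"tz":0,"ax":0,"ay":-0.15,"az":0,"jaw":-1},{"tx":0,"ty":0,"tz":0,"ax":0,"ay":-0.15,"az":0,"jaw":-1}]'
python3 go.py 540 40 300 -85.5
```

```text
time_s: 19.12
eef_pos: [539.1, -13.7, 182.5]
ee_rot: [-0.027, 0.707, 0.028, 0.706]
force: [0.7, -0.1, -0.7]
grip_width: 1.0
grip_force: 0.0
time_s: 19.75
eef_pos: [540.2, -6.6, 256.5]
ee_rot: [-0.031, 0.855, 0.041, 0.516]
force: [-0.4, 1.2, -0.7]
grip_width: 0.997
grip_force: 0.0
t 19.75 pos [540.207  -6.617 256.518] j [-0.473 -0.009  2.207  1.688  0.511 -0.419] F [-0.357  1.22  -0.667] w 84.77862444342787 gf 0.0
tool y az -84.14279223170959 tool z [ 0.88   0.095 -0.466] tool x [0.464 0.038 0.885]
shift tool [ 40.164 -46.852 -15.989] turn tool [-0.022 -1.086  0.016]
```

```bash
python3 -m jog '[{"tx":0,"ty":0,"tz":0,"ax":-0.003,"ay":-0.155,"az":0.002,"jaw":-1},{"tx":0,"ty":0,"tz":0,"ax":-0.003,"ay":-0.155,"az":0.002,"jaw":-1},{"tx":0,"ty":0,"tz":0,"ax":-0.003,"ay":-0.155,"az":0.002,"jaw":-1},{"tx":0,"ty":0,"tz":0,"ax":-0.003,"ay":-0.155,"az":0.002,"jaw":-1},{"tx":0,"ty":0,"tz":0,"ax":-0.003,"ay":-0.155,"az":0.002,"jaw":-1}]'
python3 go.py 540 -10 290 -85.5
python3 -m jog '[{"tx":0,"ty":0,"tz":-15,"ax":-0.003,"ay":-0.155,"az":0.002,"jaw":-1},{"tx":0,"ty":0,"tz":-15,"ax":-0.003,"ay":-0.155,"az":0.002,"jaw":-1},{"tx":0,"ty":0,"tz":0,"ax":0,"ay":0,"az":0,"jaw":-1},{"tx":0,"ty":0,"tz":0,"ax":0,"ay":0,"az":0,"jaw":-1}]'
python3 go.py 540 40 300 -85.5; python3 c.py w5.png stop_head stop_plate mark_100 stand_spot
```

```text
time_s: 20.38
eef_pos: [541.3, 6.0, 253.0]
ee_rot: [-0.037, 0.962, 0.059, 0.264]
force: [0.5, 0.1, -0.3]
grip_width: 1.002
grip_force: 0.0
t 20.375 pos [541.338   6.021 253.037] j [-0.335  0.077  1.827  0.376  0.799  0.909] F [ 0.491  0.086 -0.337] w 85.19043655187093 gf 0.0
tool y az -82.29095425363651 tool z [ 0.503  0.103 -0.858] tool x [0.854 0.094 0.512]
shift tool [ 16.277  14.178 -34.041] turn tool [-0.055 -0.537  0.044]
time_s: 20.88
eef_pos: [528.4, 3.8, 278.5]
ee_rot: [-0.027, 0.991, 0.063, 0.115]
force: [-0.5, -0.2, -0.1]
grip_width: 1.001
grip_force: 0.0
t 20.875 pos [528.352   3.782 278.52 ] j [-0.278  0.164  1.582  0.137  1.198  1.129] F [-0.53  -0.234 -0.102] w 85.07984069092767 gf 0.0
tool y az -82.50235171348713 tool z [ 0.225  0.068 -0.972] tool x [0.965 0.118 0.232]
shift tool [ 20.506 -35.199 -15.791] turn tool [-0.045 -0.233  0.048]
[[   0.     1.     0.3   67.3]
 [   1.    -0.    -0.    -0.4]
 [  -0.     0.3   -1.  -142.8]
 [   0.     0.     0.     1. ]] 377.5118636322501 20.875
stop_head [126.2 194.9] 0.74 [564.3 186.8 100. ]
stop_plate [252.6 196.3] 0.95 [580.1  83.8  51.8]
mark_100 [197.4 196.8] 0.88 [572.3 139.2  53.7]
stand_spot [343.8 200.7] 0.67 [581.1  -5.7 145.3]
stand_spot [361.1 278.2] 0.24 [513.2 -35.5  57.1]
```

View pics/w5.png

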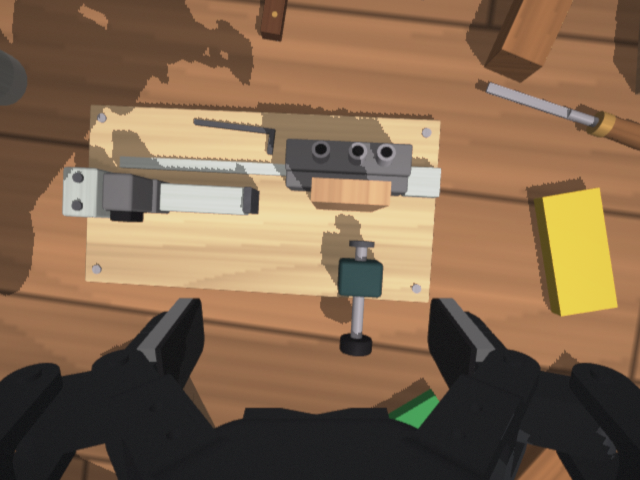

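The board stands at (350,193), upright against the fence. Next I'll check the gap to the fence and re-measure head and plate.

```bash
cat > e.py <<'E'
from h import *
np.set_printoptions(precision=1,suppress=True)
W=np.load("w.npz")["W"].reshape(-1,3); W=W[np.isfinite(W).all(1)]; y=np.radians(4.5); X=np.array([np.cos(y),np.sin(y)]); Y=np.array([-X[1],X[0]])
J=np.column_stack([(W[:,:2]-[599,-8.7])@X,(W[:,:2]-[599,-8.7])@Y,W[:,2]])
def r(l,lo,hi):
    S=J[np.all((J>lo)&(J<hi),1)]; print(l,len(S),np.percentile(S,[1,5,50,95,99],axis=0).round(1).tolist()); return S
T=r("board top",[-50,-60,138],[30,60,152])
if len(T)>9: b=cv2.minAreaRect(T[:,:2].astype(np.float32)); print(b)
F=r("board face",[-35,-25,40],[-5,25,135]); 
for z in range(20,145,12):
    k=F[abs(F[:,2]-z)<6]; print(z,len(k),k[:,0].mean().round(1) if len(k) else '',end=' | ')
S=r("\nfence edge z60",[-8,-58,57],[14,-36,63]); r("fence edge z60 +y",[-8,36,57],[14,58,63])
r("head top",[-60,170,94],[40,250,108]); H=r("head hi",[-60,180,66],[40,240,93]); r("plate",[-60,70,57],[20,120,70]); r("bracket",[-60,240,55],[20,300,80]); 
E
python3 e.py
```

```text
board top 1929 [[-19.4, -29.4, 141.4], [-18.9, -27.0, 143.9], [-10.5, -0.3, 145.2], [-2.3, 26.9, 146.3], [-1.6, 29.3, 146.9]]
((-10.41085433959961, -0.07601165771484375), (18.200475692749023, 59.928470611572266), 0.024044660851359367)
board face 316 [[-19.8, -24.3, 43.6], [-19.8, -22.4, 49.5], [-19.6, 0.4, 97.5], [-19.4, 22.6, 131.6], [-19.3, 24.4, 133.9]]
20 0  | 32 0  | 44 18 -19.8 | 56 33 -19.7 | 68 32 -19.7 | 80 32 -19.6 | 92 44 -19.6 | 104 44 -19.5 | 116 52 -19.5 | 128 58 -19.4 | 140 3 -19.4 | 
fence edge z60 285 [[-1.1, -57.6, 58.1], [-0.5, -57.1, 58.8], [7.8, -49.5, 60.1], [13.4, -38.6, 61.4], [13.8, -36.5, 62.2]]
fence edge z60 +y 350 [[-1.0, 36.2, 57.9], [-0.5, 37.1, 58.5], [6.3, 47.0, 60.0], [13.3, 56.8, 61.2], [13.9, 57.7, 61.9]]
head top 1217 [[-33.9, 192.9, 94.3], [-32.3, 193.5, 96.1], [-17.1, 205.2, 99.5], [-1.8, 218.4, 100.9], [-0.3, 220.0, 101.5]]
head hi 770 [[-43.4, 192.6, 66.7], [-42.5, 192.8, 68.4], [-26.3, 193.7, 83.4], [-2.9, 211.5, 92.7], [-0.6, 215.7, 92.9]]
plate 237 [[-28.9, 93.1, 57.2], [-27.9, 93.3, 58.3], [-16.2, 96.5, 61.9], [-4.3, 100.6, 63.2], [-3.3, 100.9, 63.6]]
bracket 1805 [[-41.1, 250.0, 55.9], [-39.0, 250.7, 57.7], [-16.5, 265.3, 60.7], [5.4, 283.1, 63.8], [7.6, 285.3, 64.7]]
```

The board is flush: its top spans x −19.5 to −1.3 against the fence edge at −1.0. It is square to 0.02°, centred and vertical. On to the lock head.

```bash
python3 -m jog '[{"tx":0,"ty":0,"tz":-10,"ax":-0.023,"ay":-0.117,"az":0.024,"jaw":-1},{"tx":0,"ty":0,"tz":0,"ax":-0.022,"ay":-0.116,"az":0.024,"jaw":-1},{"tx":0,"ty":-50,"tz":0,"ax":0,"ay":0,"az":0,"jaw":-1},{"tx":0,"ty":-55,"tz":0,"ax":0,"ay":0,"az":0,"jaw":-1},{"tx":0,"ty":-50,"tz":0,"ax":0,"ay":0,"az":0,"jaw":-1}]'
python3 -m jog '[{"tx":0,"ty":0,"tz":0,"ax":0,"ay":0,"az":-0.17,"jaw":-1},{"tx":0,"ty":0,"tz":0,"ax":0,"ay":0,"az":-0.17,"jaw":-1},{"tx":0,"ty":0,"tz":0,"ax":0,"ay":0,"az":-0.17,"jaw":-1},{"tx":0,"ty":0,"tz":0,"ax":0,"ay":0,"az":-0.17,"jaw":-1},{"tx":0,"ty":0,"tz":0,"ax":0,"ay":0,"az":-0.17,"jaw":-1}]'
python3 -m jog '[{"tx":0,"ty":0,"tz":0,"ax":0,"ay":0,"az":-0.17,"jaw":-1},{"tx":0,"ty":0,"tz":0,"ax":0,"ay":0,"az":-0.17,"jaw":-1},{"tx":0,"ty":0,"tz":0,"ax":0,"ay":0,"az":-0.17,"jaw":-1},{"tx":0,"ty":0,"tz":0,"ax":0,"ay":0,"az":-0.17,"jaw":-1},{"tx":0,"ty":0,"tz":0,"ax":0,"ay":0,"az":0,"jaw":-1}]'
python3 go.py 564.9 195.6 150 4.5
```

```text
time_s: 21.75
eef_pos: [514.2, 159.0, 289.2]
ee_rot: [0.0, 0.999, 0.039, 0.0]
force: [0.5, 0.1, -0.1]
grip_width: 0.999
grip_force: 0.0
time_s: 22.38
eef_pos: [514.5, 157.3, 289.1]
ee_rot: [0.0, 0.893, 0.45, -0.0]
force: [-0.0, -0.0, -0.6]
grip_width: 1.0
grip_force: 0.0
time_s: 23.0
eef_pos: [514.4, 157.3, 289.2]
ee_rot: [0.0, 0.695, 0.719, -0.0]
force: [-0.2, -1.0, 0.1]
grip_width: 0.995
grip_force: 0.0
t 23.0 pos [514.432 157.321 289.158] j [ 0.079  0.308  1.354 -0.001  1.48   0.044] F [-0.151 -0.972  0.122] w 84.61657538853582 gf 0.0
tool y az 2.0223880151850384 tool z [-0.    -0.001 -1.   ] tool x [-0.035  0.999 -0.001]
shift tool [ 36.598  51.829 139.11 ] turn tool [-0.     0.001 -0.043]
```

```bash
python3 -m jog '[{"tx":18,"ty":26,"tz":0,"ax":0,"ay":0,"az":-0.021,"jaw":-1},{"tx":18.5,"ty":26,"tz":0,"ax":0,"ay":0,"az":-0.022,"jaw":-1},{"tx":0,"ty":0,"tz":40,"ax":0,"ay":0,"az":0,"jaw":-1},{"tx":0,"ty":0,"tz":45,"ax":0,"ay":0,"az":0,"jaw":-1},{"tx":0,"ty":0,"tz":0,"ax":0,"ay":0,"az":0,"jaw":-1}]'
python3 c.py w6.png stop_head stop_plate mark_100; python3 e.py; python3 go.py 564.9 195.6 58 4.5
```

```text
time_s: 23.62
eef_pos: [563.4, 195.9, 201.5]
ee_rot: [-0.002, 0.679, 0.734, -0.003]
force: [-0.0, 0.5, 1.3]
grip_width: 1.004
grip_force: 0.0
[[   0.     1.     0.3   68. ]
 [   1.    -0.    -0.    -0.4]
 [  -0.     0.3   -1.  -142.7]
 [   0.     0.     0.     1. ]] 377.5118636322501 23.625
stop_head [321.9 229.2] 0.96 [566.1 202.8 100.1]
stop_head [324.  409.4] 0.7 [583.6  19.3  50.5]
stop_plate [326.2 344.1] 0.79 [579.4  91.   56.8]
mark_100 [321.  289.3] 0.68 [570.9 140.2  54.5]
mark_100 [554.  328.8] 0.51 [797.1 102.4  19.2]
t 23.825 pos [565.596 196.262 206.613] j [ 0.139  0.492  1.302 -0.001  1.344  0.06 ] F [-0.194  0.154  0.043] w 84.66486499120833 gf 0.0
tool y az 4.511348461048299 tool z [ 0.003 -0.001 -1.   ] tool x [-0.079  0.997 -0.001]
shift tool [ -0.472  -1.252 148.61 ] turn tool [0.003 0.001 0.   ]Traceback (most recent call last):
  File "e.py", line 7, in <module>
    T=r("board top",[-50,-60,138],[30,60,152])
  File "e.py", line 6, in r
    S=J[np.all((J>lo)&(J<hi),1)]; print(l,len(S),np.percentile(S,[1,5,50,95,99],axis=0).round(1).tolist()); return S
                                                 ~~~~~~~~~~~~~^^^^^^^^^^^^^^^^^^^^^^^^^
    return _quantile_unchecked(
        a, q, axis, out, overwrite_input, method, keepdims, weights)
    return _ureduce(a,
                    func=_quantile_ureduce_func,
    ...<5 lines>...
                    overwrite_input=overwrite_input,
                    method=method)
    r = func(a, **kwargs)
    result = _quantile(arr,
                       quantiles=q,
    ...<2 lines>...
                       out=out,
                       weights=wgt)
    slices_having_nans = np.isnan(arr[-1, ...])
                                  ~~~^^^^^^^^^
IndexError: index -1 is out of bounds for axis 0 with size 0
```

View pics/w6.png

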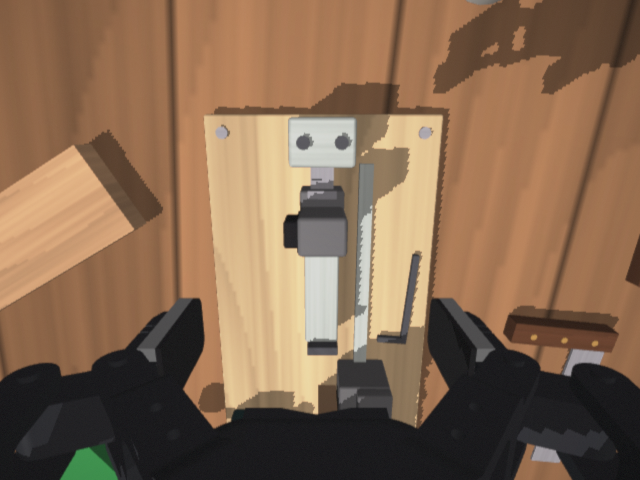

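The view shows the head at (322,232), its button at (291,231), the bracket at (322,142) and the plate at (322,347). I'll re-measure now that the arm has settled.

```bash
sed -i 's/    S=J\[np.all((J>lo)&(J<hi),1)\];/    S=J[np.all((J>lo)\&(J<hi),1)]\n    if len(S)<3: return S\n   /; s/^T=/T=/' e.py; sed -i '/^F=/d;/^for z/,+1d' e.py; cat > f.py <<'E'
from h import *
s=sense(); c=capture("wrist"); np.savez("w.npz",W=cloud(c,s))
E
python3 f.py; python3 e.py; python3 go.py 564.9 195.6 58 4.5
```

```text
fence edge z60 +y 337 [[-0.3, 36.6, 58.6], [-0.1, 37.3, 59.1], [6.8, 47.1, 60.4], [13.2, 57.1, 61.6], [13.8, 57.9, 62.1]]
head top 1986 [[-37.8, 194.4, 94.2], [-32.0, 195.9, 96.9], [-16.8, 208.6, 100.0], [-1.2, 220.5, 101.3], [0.3, 221.2, 101.7]]
head hi 557 [[-43.0, 198.1, 66.4], [-42.3, 201.0, 69.3], [-28.0, 220.9, 85.5], [-3.1, 221.3, 92.8], [-0.6, 221.4, 92.9]]
plate 338 [[-27.7, 93.5, 57.3], [-26.8, 93.9, 58.1], [-14.8, 98.9, 62.0], [-3.6, 101.5, 63.4], [-2.7, 102.0, 64.0]]
bracket 3311 [[-40.3, 250.6, 58.3], [-38.2, 252.2, 59.4], [-16.0, 269.0, 61.1], [6.0, 284.5, 64.0], [8.2, 286.0, 65.0]]
t 23.875 pos [565.49  196.252 206.357] j [ 0.139  0.493  1.302 -0.001  1.344  0.06 ] F [-0.431  0.01  -0.225] w 84.79614967632686 gf 0.0
tool y az 4.524394831746809 tool z [ 0.003 -0.001 -1.   ] tool x [-0.079  0.997 -0.001]
shift tool [ -0.47   -1.097 148.355] turn tool [0.003 0.001 0.   ]
```

```bash
python3 -m jog '[{"tx":0.5,"ty":-1,"tz":20,"ax":0.003,"ay":0.001,"az":0,"jaw":-1},{"tx":0,"ty":0,"tz":40,"ax":0,"ay":0,"az":0,"jaw":-1},{"tx":0,"ty":0,"tz":45,"ax":0,"ay":0,"az":0,"jaw":-1},{"tx":0,"ty":0,"tz":30,"ax":0,"ay":0,"az":0,"jaw":-1},{"tx":0,"ty":0,"tz":13,"ax":0,"ay":0,"az":0,"jaw":-1}]'
python3 -m jog '[{"tx":0,"ty":0,"tz":0,"ax":0,"ay":0,"az":0,"jaw":-1},{"tx":0,"ty":0,"tz":0,"ax":0,"ay":0,"az":0,"jaw":-1}]'
python3 go.py 564.8 196.7 58 4.5
```

```text
time_s: 24.5
eef_pos: [563.3, 196.5, 55.9]
ee_rot: [-0.001, 0.679, 0.735, -0.001]
force: [0.2, 0.3, 0.4]
grip_width: 1.002
grip_force: 0.0
time_s: 24.75
eef_pos: [564.2, 196.7, 57.9]
ee_rot: [-0.0, 0.678, 0.735, -0.0]
force: [0.7, -0.1, 0.3]
grip_width: 1.001
grip_force: 0.0
t 24.75 pos [564.178 196.663  57.908] j [0.139 0.649 1.462 0.    1.032 0.06 ] F [ 0.689 -0.13   0.253] w 85.12622482032613 gf 0.0
tool y az 4.5690069072169 tool z [-0.001 -0.    -1.   ] tool x [-0.08   0.997  0.   ]
shift tool [-0.013  0.623 -0.093] turn tool [-0.001 -0.     0.001]
```

```bash
python3 -m jog '[{"tx":0,"ty":0.6,"tz":0,"ax":0,"ay":0,"az":0,"jaw":1},{"tx":0,"ty":0,"tz":0,"ax":0,"ay":0,"az":0,"jaw":1},{"tx":0,"ty":0,"tz":0,"ax":0,"ay":0,"az":0,"jaw":1},{"tx":0,"ty":0,"tz":0,"ax":0,"ay":0,"az":0,"jaw":1},{"tx":0,"ty":0,"tz":0,"ax":0,"ay":0,"az":0,"jaw":1}]' 30
python3 -m jog '[{"tx":0,"ty":0,"tz":0,"ax":0,"ay":0,"az":0,"jaw":1},{"tx":0,"ty":0,"tz":0,"ax":0,"ay":0,"az":0,"jaw":1},{"tx":0,"ty":0,"tz":0,"ax":0,"ay":0,"az":0,"jaw":1}]'
python3 go.py 564.8 196.7 58 4.5
```

```text
time_s: 25.38
eef_pos: [566.3, 196.7, 57.3]
ee_rot: [0.001, 0.679, 0.735, 0.001]
force: [11.2, 2.4, -0.4]
grip_width: 0.415
grip_force: 34.1
time_s: 25.75
eef_pos: [566.3, 196.7, 57.3]
ee_rot: [0.001, 0.679, 0.735, 0.001]
force: [12.0, 2.0, -0.1]
grip_width: 0.414
grip_force: 34.1
t 25.75 pos [566.295 196.711  57.35 ] j [0.139 0.652 1.458 0.    1.028 0.06 ] F [11.962  1.974 -0.103] w 35.18391588734702 gf 34.13006633520126
tool y az 4.5415370727519075 tool z [ 0.003  0.001 -1.   ] tool x [-0.079  0.997  0.   ]
shift tool [ 0.108 -1.489 -0.655] turn tool [ 0.003 -0.     0.001]
```

Squeezed: 35.2 mm over head and button. Ease the sideways push and slide.

```bash
python3 -m jog '[{"tx":0,"ty":1.2,"tz":0,"ax":0,"ay":0,"az":0,"jaw":1},{"tx":-4,"ty":0,"tz":0,"ax":0,"ay":0,"az":0,"jaw":1},{"tx":-8,"ty":0,"tz":0,"ax":0,"ay":0,"az":0,"jaw":1},{"tx":-8,"ty":0,"tz":0,"ax":0,"ay":0,"az":0,"jaw":1},{"tx":0,"ty":0,"tz":0,"ax":0,"ay":0,"az":0,"jaw":1}]'
python3 go.py 564.8 196.7 58 4.5; python3 f.py; python3 e.py
```

```text
time_s: 26.38
eef_pos: [567.8, 177.9, 57.4]
ee_rot: [-0.001, 0.678, 0.735, 0.001]
force: [4.2, 7.1, 4.3]
grip_width: 0.412
grip_force: 30.7
t 26.375 pos [567.758 177.879  57.355] j [0.106 0.644 1.472 0.002 1.025 0.025] F [4.163 7.134 4.273] w 35.02909104110437 gf 30.68785077296738
tool y az 4.561249578084805 tool z [ 0.     0.002 -1.   ] tool x [-0.08   0.997  0.002]
shift tool [18.998 -1.452 -0.608] turn tool [ 0.    -0.002  0.001]
head top 12895 [[-55.1, 176.4, 94.5], [-44.1, 178.5, 95.7], [-16.4, 194.8, 100.1], [11.5, 202.3, 106.2], [23.5, 202.8, 107.7]]
head hi 5304 [[-47.3, 194.7, 66.3], [-44.7, 195.3, 67.8], [-17.1, 202.1, 81.1], [10.9, 202.9, 92.0], [13.5, 203.1, 92.8]]
bracket 15185 [[-40.2, 251.1, 58.3], [-38.0, 252.6, 59.6], [-16.1, 269.1, 61.1], [5.8, 284.3, 64.1], [8.0, 285.9, 65.0]]
```

```bash
python3 -m jog '[{"tx":-8,"ty":0,"tz":0,"ax":0,"ay":0,"az":0,"jaw":1},{"tx":-10,"ty":0,"tz":0,"ax":0,"ay":0,"az":0,"jaw":1},{"tx":-10,"ty":0,"tz":0,"ax":0,"ay":0,"az":0,"jaw":1},{"tx":-8,"ty":0,"tz":0,"ax":0,"ay":0,"az":0,"jaw":1},{"tx":-3,"ty":0,"tz":0,"ax":0,"ay":0,"az":0,"jaw":1}]'
python3 -m jog '[{"tx":-2,"ty":0,"tz":0,"ax":0,"ay":0,"az":0,"jaw":1},{"tx":-2,"ty":0,"tz":0,"ax":0,"ay":0,"az":0,"jaw":1},{"tx":-2,"ty":0,"tz":0,"ax":0,"ay":0,"az":0,"jaw":1},{"tx":-2,"ty":0,"tz":0,"ax":0,"ay":0,"az":0,"jaw":1},{"tx":-2,"ty":0,"tz":0,"ax":0,"ay":0,"az":0,"jaw":1}]'
python3 -m jog '[{"tx":-2,"ty":0,"tz":0,"ax":0,"ay":0,"az":0,"jaw":1},{"tx":-2,"ty":0,"tz":0,"ax":0,"ay":0,"az":0,"jaw":1},{"tx":-2,"ty":0,"tz":0,"ax":0,"ay":0,"az":0,"jaw":1},{"tx":-2,"ty":0,"tz":0,"ax":0,"ay":0,"az":0,"jaw":1},{"tx":-1,"ty":0,"tz":0,"ax":0,"ay":0,"az":0,"jaw":1}]'
python3 go.py 564.8 196.7 58 4.5; python3 c.py w7.png; python3 e.py
```

```text
time_s: 27.05
eef_pos: [570.7, 139.6, 57.4]
ee_rot: [-0.001, 0.678, 0.735, 0.001]
force: [2.7, 13.1, 4.4]
grip_width: 0.41
grip_force: 30.4
time_s: 27.68
eef_pos: [571.4, 130.1, 57.3]
ee_rot: [-0.001, 0.678, 0.735, 0.001]
force: [2.2, 13.6, 4.7]
grip_width: 0.411
grip_force: 30.2
time_s: 28.3
eef_pos: [572.1, 121.1, 57.3]
ee_rot: [-0.001, 0.678, 0.735, 0.001]
force: [2.9, 13.1, 4.9]
grip_width: 0.41
grip_force: 30.1
t 28.3 pos [572.081 121.086  57.338] j [ 0.007  0.626  1.506  0.004  1.01  -0.075] F [ 2.894 13.144  4.895] w 34.84599151360545 gf 30.063489356834907
tool y az 4.589954996698721 tool z [-0.     0.003 -1.   ] tool x [-0.08   0.997  0.003]
shift tool [75.956 -1.207 -0.434] turn tool [-0.    -0.003  0.002]
[[   0.     1.     0.3   68. ]
 [   1.    -0.    -0.    -0.4]
 [  -0.     0.3   -1.  -142.7]
 [   0.     0.     0.     1. ]] 377.5118636322501 28.3
```

View pics/w7.png

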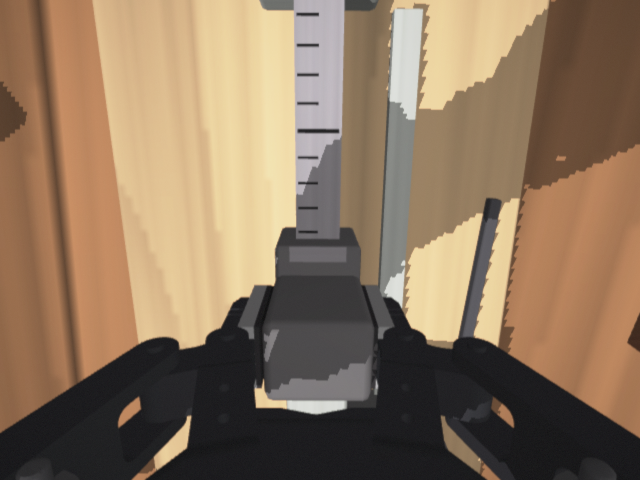

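The scale shows well: the 50 line is at row 130 and the 60–90 lines at rows 157, 183, 208 and 232. The rod enters the head at about row 238, so the reading is about 92.5, which agrees with the travel. About 7.5 mm to go.

```bash
python3 -m jog '[{"tx":-2,"ty":0,"tz":0,"ax":0,"ay":0,"az":0,"jaw":1},{"tx":-2,"ty":0,"tz":0,"ax":0,"ay":0,"az":0,"jaw":1},{"tx":-2,"ty":0,"tz":0,"ax":0,"ay":0,"az":0,"jaw":1},{"tx":-1.2,"ty":0,"tz":0,"ax":0,"ay":0,"az":0,"jaw":1},{"tx":0,"ty":0,"tz":0,"ax":0,"ay":0,"az":0,"jaw":1}]'
python3 go.py 564.8 196.7 58 4.5; cat > g.py <<'E'
from h import *
import sys
c=capture("wrist"); t=capture("top"); d=capture("scene"); np.save("w8.npy",c["color"])
a=cv2.resize(c["color"][100:280,260:380],(400,600),interpolation=cv2.INTER_CUBIC)
b=cv2.resize(d["color"][190:310,260:430],(400,300),interpolation=cv2.INTER_CUBIC); e=cv2.resize(t["color"][175:280,195:375],(400,300),interpolation=cv2.INTER_CUBIC)
save("pics/"+sys.argv[1],np.hstack([a,np.vstack([b,e])]))
g=c["color"].astype(int).sum(2)//3
print([(r,int(g[r,302:315].mean()),int(g[r,322:334].mean())) for r in range(110,270)] [::1][80:])
E
python3 g.py fin.png
```

```text
time_s: 28.98
eef_pos: [572.6, 113.8, 57.4]
ee_rot: [-0.001, 0.678, 0.735, 0.001]
force: [2.6, 12.4, 5.7]
grip_width: 0.411
grip_force: 29.9
t 28.975 pos [572.632 113.824  57.362] j [-0.006  0.624  1.509  0.003  1.009 -0.087] F [ 2.615 12.386  5.75 ] w 34.950117274966274 gf 29.899848211789504
tool y az 4.588931263177227 tool z [-0.     0.003 -1.   ] tool x [-0.08   0.997  0.003]
shift tool [83.238 -1.177 -0.408] turn tool [-0.    -0.003  0.002]
[(190, 45, 111), (191, 85, 111), (192, 110, 111), (193, 111, 111), (194, 111, 111), (195, 112, 111), (196, 112, 111), (197, 112, 112), (198, 112, 111), (199, 111, 111), (200, 112, 111), (201, 112, 111), (202, 112, 111), (203, 111, 111), (204, 111, 111), (205, 111, 111), (206, 111, 111), (207, 111, 111), (208, 111, 111), (209, 111, 111), (210, 111, 111), (211, 110, 111), (212, 100, 111), (213, 72, 111), (214, 38, 111), (215, 66, 111), (216, 98, 111), (217, 110, 110), (218, 111, 110), (219, 111, 111), (220, 111, 111), (221, 111, 110), (222, 111, 110), (223, 111, 111), (224, 110, 110), (225, 111, 110), (226, 111, 110), (227, 110, 110), (228, 110, 110), (229, 111, 110), (230, 110, 110), (231, 111, 110), (232, 110, 110), (233, 110, 110), (234, 109, 109), (235, 99, 99), (236, 71, 70), (237, 32, 33), (238, 32, 32), (239, 47, 48), (240, 56, 56), (241, 57, 57), (242, 57, 57), (243, 57, 58), (244, 58, 58), (245, 65, 63), (246, 83, 77), (247, 101, 98), (248, 109, 109), (249, 108, 108), (250, 107, 108), (251, 107, 107), (252, 107, 107), (253, 107, 107), (254, 107, 107), (255, 108, 108), (256, 108, 108), (257, 108, 108), (258, 108, 108), (259, 108, 108), (260, 108, 108), (261, 102, 102), (262, 88, 88), (263, 78, 79), (264, 77, 77), (265, 77, 77), (266, 77, 77), (267, 77, 77), (268, 77, 77), (269, 77, 77)]
```

View pics/fin.png

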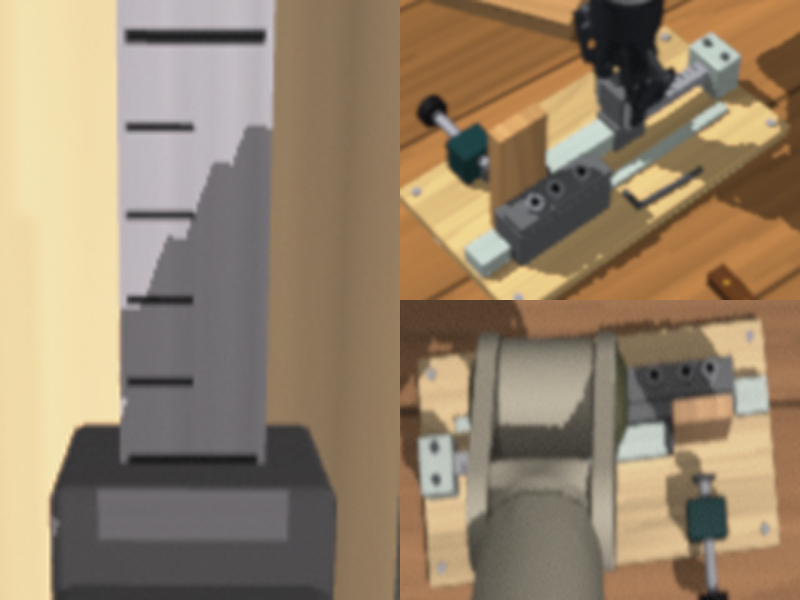

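The 100 line (long, bottom of the left crop, row 237–238 in the full image) sits right at the head's rear edge. The board is standing at the fence, touched by the plate. One last numeric check that it is flush and square.

```bash
cat > k.py <<'E'
from h import *
y=np.radians(4.5); X=np.array([np.cos(y),np.sin(y)]); Y=np.array([-X[1],X[0]])
for n in("scene","top"):
    c=capture(n); W=cloud(c).reshape(-1,3); W=W[np.isfinite(W).all(1)]
    J=np.column_stack([(W[:,:2]-[599,-8.7])@X,(W[:,:2]-[599,-8.7])@Y,W[:,2]])
    T=J[np.all((J>[-45,-80,138])&(J<[30,30,153]),1)]; print(n,len(T),cv2.minAreaRect(T[:,:2].astype(np.float32)),np.median(T[:,2]))
    F=J[np.all((J>[-12,-58,56])&(J<[13,58,64.5]),1)]; print("z60 step",np.percentile(F[:,0],[1,5,50,95]))
E
python3 k.py; python3 go.py 564.8 196.7 58 4.5
```

```text
scene 204 ((-10.511260032653809, -20.702165603637695), (23.91626739501953, 63.37056350708008), 0.20007559657096863) 144.89021652499838
z60 step [-11.08265708  -7.26326203   0.79193109   5.81993162]
top 215 ((-11.601245880126953, -18.59745216369629), (59.72957229614258, 18.954206466674805), 89.70722198486328) 143.99478313020995
z60 step [-11.30868181  -7.38532782   6.06299076  12.38086467]
t 29.225 pos [572.628 113.802  57.34 ] j [-0.006  0.624  1.509  0.003  1.009 -0.087] F [ 2.206 12.733  5.161] w 35.1082592497322 gf 29.886918939300813
tool y az 4.592072934531095 tool z [-0.     0.003 -1.   ] tool x [-0.08   0.997  0.003]
shift tool [83.26  -1.166 -0.436] turn tool [-0.    -0.003  0.002]
```

```bash
python3 -c "
from rig import finish_job; print(finish_job())"
```

```text
the job is handed in; nothing more can be done
None
```

The job is handed in: the board stands on end, flat against the fence and pushed along by the stop arm's plate, and the arm is at the 100 mark with the head still gripped and its button squeezed in (about 30 N). One thing to know: while I was turning the board upright, joint 3 read 2.565 rad for a moment, just over its 2.56 limit, and the wrist force reached about 80 N (limit 120 N).

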